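Check the test strip and hang the moulded ukulele-rest shells

TASK

First, with the shells still in their moulds, lay the test strip under the foot of the thickness gauge, press the red knob down until the foot sits on the strip and keep it there for a good second to take the reading, then let it spring up and put the strip back on the green mat. Then lift the L-shaped plywood shells out of their moulds and hang them by their windows on the steel hook, one after another from the longest to the shortest, every foot pointing to the hook's tip, the first close to the post and each next one close in front of the one before (about a centimetre on), so that the feet nest one above the other. Leave the flask, bottles, paint pot, pencil and pliers where they are; the strip may get knocked at any time and must be back on the mat at the end.

Things in the scene. Friction and masses are not known exactly. Their poses are not given: they have to be found in the camera images.
- shell_a: bent-plywood L-shaped shell, may be absent: upright plate 6 thick (x), 44 wide (y), 124 high, and at its bottom a foot 6 thick, 44 wide reaching 36 out from the plate to -x. Window 28 wide, 32 high through the upright, upper edge at z=112, 12 mm bridge above. Origin: underside, mid-thickness and mid-width of the upright; z up. About 50 g. Grasp from above across its 44 mm width, in the top 30 mm
- shell_a_eye (a point): middle of the upper edge of shell_a's window (0, 0, 112), the point that rests on the hook's bar; hung, the shell leans a little. At the start the shell stands upright in the pocket (48 x 56, 32 deep, floor at z=8) of a fixed wooden mould block 80 x 88 x 40 high, foot to -x: lift it 35 or more straight up. A mould without shell is empty
- shell_b: bent-plywood L-shaped shell, may be absent: upright plate 6 thick (x), 44 wide (y), 108 high, and at its bottom a foot 6 thick, 44 wide reaching 36 out from the plate to -x. Window 28 wide, 32 high through the upright, upper edge at z=96, 12 mm bridge above. Origin: underside, mid-thickness and mid-width of the upright; z up. About 50 g. Grasp from above across its 44 mm width, in the top 30 mm
- shell_b_eye (a point): middle of the upper edge of shell_b's window (0, 0, 96), the point that rests on the hook's bar; hung, the shell leans a little. At the start the shell stands upright in the pocket (48 x 56, 32 deep, floor at z=8) of a fixed wooden mould block 80 x 88 x 40 high, foot to -x: lift it 35 or more straight up. A mould without shell is empty
- shell_c: bent-plywood L-shaped shell, may be absent: upright plate 6 thick (x), 44 wide (y), 92 high, and at its bottom a foot 6 thick, 44 wide reaching 36 out from the plate to -x. Window 28 wide, 32 high through the upright, upper edge at z=80, 12 mm bridge above. Origin: underside, mid-thickness and mid-width of the upright; z up. About 50 g. Grasp from above across its 44 mm width, in the top 30 mm
- shell_c_eye (a point): middle of the upper edge of shell_c's window (0, 0, 80), the point that rests on the hook's bar; hung, the shell leans a little. At the start the shell stands upright in the pocket (48 x 56, 32 deep, floor at z=8) of a fixed wooden mould block 80 x 88 x 40 high, foot to -x: lift it 35 or more straight up. A mould without shell is empty
- shell_d: bent-plywood L-shaped shell, may be absent: upright plate 6 thick (x), 44 wide (y), 76 high, and at its bottom a foot 6 thick, 44 wide reaching 36 out from the plate to -x. Window 28 wide, 32 high through the upright, upper edge at z=64, 12 mm bridge above. Origin: underside, mid-thickness and mid-width of the upright; z up. About 50 g. Grasp from above across its 44 mm width, in the top 30 mm
- shell_d_eye (a point): middle of the upper edge of shell_d's window (0, 0, 64), the point that rests on the hook's bar; hung, the shell leans a little. At the start the shell stands upright in the pocket (48 x 56, 32 deep, floor at z=8) of a fixed wooden mould block 80 x 88 x 40 high, foot to -x: lift it 35 or more straight up. A mould without shell is empty
- hook: fixed drying stand: wooden base 110 x 100 x 12, post 16 x 24 at x=+30 (front face at x=+22) up to z=177, and one round steel bar of 10 mm diameter that runs level from the post towards -x. Origin on the table
- hook_bar (a point): point on top of the level bar, 170 above the table, at x=0, y=0 of the stand; axes as the stand: the bar is level from x=+22 (post) to x=-70, then turns up to the tip
- hook_tip (a point): centre of the rounded upturned tip (radius 5) of the bar, at x=-76 of the stand and 3 above the bar's top: a window must be carried over it with its upper edge more than 8 above the level bar's top
- gauge_stand: fixed thickness gauge: aluminium base plate 200 (x) x 90 (y) x 12 high for the strip to lie on along x, blue column 30 x 40 at x=+75 up to z=130, blue arm 26 wide at z 90 to 120 that reaches from the column to x=+8. The spindle stands at x=+20, y=0. Open towards -x: slide the strip in level from there. Origin: centre of the base's underside
- gauge (a joint): sprung spindle of the gauge, m: 0 up (foot 28 above the base plate), grows as the red knob is pushed down; 0.016 on a 12 mm strip, 0.027 at its stop. The spring takes about 1.6 N to start and 3.5 N at 0.016, and lifts the foot again when let go
- gauge_foot (a point): centre of the underside of the gauge's steel foot (disc of 16 diameter); moves with the spindle
- gauge_knob (a point): centre of the top of the red round knob (30 diameter, 16 high), 162 above the table when up; push it straight down with closed fingers
- strip: test strip of laminated wood, 170 (x) x 30 (y) x 12 thick (z), 45 g; origin: centre of its underside. Starts on the mat
- mat: fixed green cutting mat 220 (x) x 140 (y) x 4 thick; origin: centre of its underside
- flask: pale blue flask, 66 diameter, 210 high, bystander; origin: centre of its underside
- glue_red: white glue bottle with red label, 40 diameter, 100 high, bystander; origin: centre of its underside
- glue_blue: white glue bottle with blue label, 44 diameter, 100 high, bystander; origin: centre of its underside
- paint_pot: red open paint pot, 72 diameter, 75 high, bystander; origin: centre of its underside
- pencil: yellow flat pencil 150 x 8 x 8 on the table, bystander; origin: centre of its underside
- pliers: small pliers with red and blue grips, 145 x 58 x 15, bystander; origin: near the pivot, on the table
Things that resemble listed ones, but are neither listed nor needed, are in the scene too. Several things have the shape of the strip; the one meant has the colours described above.

How it is judged (in metres and radians):
On the way, in this order (a step that is already met when the one before it is completed fails the run):
1. with the strip under the foot of the gauge and all shells still in their moulds, the foot is held down on the strip for half a second (value of joint gauge between 0.0135 and 0.0185 m and x of gauge_foot in the frame of strip between -0.081 and 0.081 m and y of gauge_foot in the frame of strip between -0.012 and 0.012 m and contact force between strip and gauge_stand above 1.5 N and distance of each of shell_a, shell_b, shell_c, shell_d from where it was at the start of the episode below 0.02 m), for 0.5 s.
2. the longest kind of shell (shell_a, if present) hangs on the hook, foot towards the tip (x of shell_a_eye in the frame of hook_bar between -0.066 and 0.022 m and y of shell_a_eye in the frame of hook_bar between -0.013 and 0.013 m and z of shell_a_eye in the frame of hook_bar between -0.006 and 0.008 m and angle between shell_a's own z axis and vertical below 0.35 rad and x of hook_tip in the frame of shell_a below 0 m and linear speed of shell_a below 0.03 m/s and contact force between the fingers and shell_a below 0.1 N), for 0.2 s.
3. the second longest kind of shell (shell_b, if present) hangs on the hook, foot towards the tip, nested in front of the longer ones (x of shell_b_eye in the frame of hook_bar between -0.066 and 0.022 m and y of shell_b_eye in the frame of hook_bar between -0.013 and 0.013 m and z of shell_b_eye in the frame of hook_bar between -0.006 and 0.008 m and angle between shell_b's own z axis and vertical below 0.35 rad and x of hook_tip in the frame of shell_b below 0 m and linear speed of shell_b below 0.03 m/s and x of shell_b_eye in the frame of shell_a between -0.022 and -0.003 m and contact force between the fingers and shell_b below 0.1 N), for 0.2 s.
4. the third longest kind of shell (shell_c, if present) hangs on the hook, foot towards the tip, nested in front of the longer ones (x of shell_c_eye in the frame of hook_bar between -0.066 and 0.022 m and y of shell_c_eye in the frame of hook_bar between -0.013 and 0.013 m and z of shell_c_eye in the frame of hook_bar between -0.006 and 0.008 m and angle between shell_c's own z axis and vertical below 0.35 rad and x of hook_tip in the frame of shell_c below 0 m and linear speed of shell_c below 0.03 m/s and x of shell_c_eye in the frame of shell_a between -0.034 and -0.003 m and x of shell_c_eye in the frame of shell_b between -0.022 and -0.003 m and contact force between the fingers and shell_c below 0.1 N), for 0.2 s.
5. the shortest kind of shell (shell_d, if present) hangs on the hook, foot towards the tip, nested in front of the longer ones (x of shell_d_eye in the frame of hook_bar between -0.066 and 0.022 m and y of shell_d_eye in the frame of hook_bar between -0.013 and 0.013 m and z of shell_d_eye in the frame of hook_bar between -0.006 and 0.008 m and angle between shell_d's own z axis and vertical below 0.35 rad and x of hook_tip in the frame of shell_d below 0 m and linear speed of shell_d below 0.03 m/s and x of shell_d_eye in the frame of shell_a between -0.046 and -0.003 m and x of shell_d_eye in the frame of shell_b between -0.034 and -0.003 m and x of shell_d_eye in the frame of shell_c between -0.022 and -0.003 m and contact force between the fingers and shell_d below 0.1 N), for 0.2 s.
At the end, for the whole second after the job is handed in: Present shells hang at rest by their windows on the level bar (within 13 mm sideways, 8 mm in height, lean < 0.35 rad), feet to the tip, longest nearest the post, neighbours 3 to 22 mm apart (34/46 mm across one/two absent sizes); strip centre within 75 mm of the mat's, lying on it; gauge up (x of shell_a_eye in the frame of hook_bar between -0.066 and 0.022 m and y of shell_a_eye in the frame of hook_bar between -0.013 and 0.013 m and z of shell_a_eye in the frame of hook_bar between -0.006 and 0.008 m and angle between each of shell_a, shell_b, shell_c, shell_d's own z axis and vertical below 0.35 rad and x of hook_tip in the frame of shell_a below 0 m and linear speed of each of shell_a, shell_b, shell_c, shell_d below 0.03 m/s and x of shell_b_eye in the frame of hook_bar between -0.066 and 0.022 m and y of shell_b_eye in the frame of hook_bar between -0.013 and 0.013 m and z of shell_b_eye in the frame of hook_bar between -0.006 and 0.008 m and x of hook_tip in the frame of shell_b below 0 m and x of shell_b_eye in the frame of shell_a between -0.022 and -0.003 m and x of shell_c_eye in the frame of hook_bar between -0.066 and 0.022 m and y of shell_c_eye in the frame of hook_bar between -0.013 and 0.013 m and z of shell_c_eye in the frame of hook_bar between -0.006 and 0.008 m and x of hook_tip in the frame of shell_c below 0 m and x of shell_c_eye in the frame of shell_a between -0.034 and -0.003 m and x of shell_c_eye in the frame of shell_b between -0.022 and -0.003 m and x of shell_d_eye in the frame of hook_bar between -0.066 and 0.022 m and y of shell_d_eye in the frame of hook_bar between -0.013 and 0.013 m and z of shell_d_eye in the frame of hook_bar between -0.006 and 0.008 m and x of hook_tip in the frame of shell_d below 0 m and x of shell_d_eye in the frame of shell_a between -0.046 and -0.003 m and x of shell_d_eye in the frame of shell_b between -0.034 and -0.003 m and x of shell_d_eye in the frame of shell_c between -0.022 and -0.003 m and horizontal distance between strip and mat below 0.075 m and z of strip in the frame of mat between 0 and 0.008 m and linear speed of strip below 0.02 m/s and value of joint gauge below 0.003 m); the robot touches nothing.
It fails at once if the flask, a glue bottle, the paint pot, the pencil or the pliers pushed more than 3 cm or knocked over (distance of any of flask, glue_red, glue_blue, paint_pot, pencil, pliers from where it was at the start of the episode above 0.03 m or angle between any of flask, glue_red, glue_blue, paint_pot, pencil, pliers's own z axis and vertical above 0.6 rad).
Of shell_a, shell_b, shell_c, shell_d only 2 to 4 are there at a start; the rules pass over those that are not, and their reading is None.
At some moment in a run one of strip may be knocked a few centimetres aside while the robot is not near it.
It also fails if it takes over 210 s, if anything falls off the work surface, if the arm or the gripper's body presses on something with over 40 N, if the wrist force passes 120 N, or if a joint passes its speed limit or range.

ROBOT

A 7-joint arm with a two-finger parallel gripper is mounted at the origin on the work surface. World frame = base frame: x ahead of the robot, y to its left, z up, the work surface at z = 0. Lengths are in mm, angles in rad, forces in N, time in s.
With the tool pointing down it reaches from about 400 to 875 mm from the base axis. Payload 4.4 kg.
Tool frame: the origin (TCP) lies midway between the tips of the shut fingers; the grasp point (between the pads) lies 19 mm behind it; z points along the fingers, y is the line along which they close (so a half turn about z gives the same grasp; the last joint's range is limited). The gripper opens to 85 mm and grips with 20 to 120 N. Pads are 22 mm wide; open, the fingers measure 114 mm over their backs; the gripper's body (76 mm by 85 mm) begins 54 mm behind the grasp point. The pads swing forward as they close: fully open they stand 13 mm farther back than shut.
Start: joints at [1.138, 0.628, 0.038, 1.517, -0.027, 0.996, -0.02], TCP at [233.138, -606.766, 231.313] pointing down, gripper open.
Joint ranges: [-3.06, 3.06], [-0.37, 2.12], [-1.25, 1.32], [0.18, 2.47], [-1.1, 4.24], [0.23, 1.98], [-2.94, 2.94]. Speed limits (rad/s): [2.57, 2.57, 3.14, 3.14, 3.14, 3.14, 3.14].

INTERFACE

Orientations are given as [roll, pitch, yaw] about the fixed x, y, z axes, in that order (R = Rz(yaw) Ry(pitch) Rx(roll)).
In Python, from cell import ctrl gives the robot as it stands.
- The arm moves only by the shell command python3 -m handwheel 'ROWS'. ROWS is JSON, a list of rows, each a list of 3 entries, a list of its own where there are three numbers: the turn, a rotation vector about the tool's x, y, z in degrees, then the shift along the tool's x, y, z in m, then the closure, from 0 (fully open) to 1 (shut). A call has 1 to 5 rows; each row shifts and turns the commanded pose from where the row before left it, along the tool's axes as they then stand; what a row does not reach is not made up. A row lasts 1/12 s, in which the tool goes at most 41.7 mm and 7.16 degrees, less where a joint would pass 70% of its speed; a pose out of reach is approached as far as the arm can. A call is refused whole if a number of a shift passes 0.0417 or a number of a turn 7.16, either way. A call with a gripper value outside its range is refused whole. The fingers move at their own pace and stop on an object; the grip force is fixed at half the most. Time passes only in rows, so rows that do not move let the fingers close. It gives the time, the measured TCP pose, the force, the opening and the grip force at its end, in the units of the state.
- ctrl.read_state(): the state, without advancing time (a new reading comes with each control period).
- ctrl.get_image(name): name is "side" or "top"; returns a dict with "pixels" (480x640x3 uint8, red, green, blue), "fx", "fy", "cx", "cy" (pixels), "k1" (the pictures are not rectified: a ray, as slopes to the right and down, at radius r is drawn at 1 + k1 r^2 times it, then the intrinsics apply), "pose" (4x4, takes a point from camera to world coordinates). Camera axes: x right, y up, looking along -z (the intrinsics and any distortion apply to the point x, -y, -z); pixel columns grow to the right and rows downward; lengths in mm; the calibration is good to about 2 mm. A picture is of the moment at which its call begins. There is no depth.
- ctrl.finish_job(): hands the job in; it is judged then, once.
The state is a dict: "clock": time; "qpos": joint angles; "qd": joint speeds; "tau": joint torques, N m; "eef_pos": TCP position; "tool_rot": TCP orientation; "force": force on the tool from outside, world axes, zero at the start; "torque": the same for the moment, N m; "width": finger opening in mm; "gripper_force": force on a finger pad.
Only numpy, scipy, OpenCV 4.12 (cv2) and the standard library are available. Lean on these libraries where they do the work, as an engineer would, in place of code of your own. Each camera call takes 0.05 s, during which the arm holds its last target. There are 200 camera calls.

## Working session

There is one attempt and no reset: what is moved stays moved. The work goes in short steps, Python scripts to look and compute and a shell command to move; the robot and the scene stay as the last step left them, time stands still between calls to the robot, and variables do not carry over. Pictures are saved under pics/ and viewed, at most 14 in all, crops included, and the job is handed in when it is done.

```bash
ls; mkdir -p pics
cat > h.py <<'E'
import numpy as np, cv2
from cell import ctrl
from scipy.spatial.transform import Rotation as R
def grab(name,fn=None):
    im=ctrl.get_image(name)
    np.savez('last_'+name,**{k:np.asarray(v) for k,v in im.items()})
    if fn: cv2.imwrite('pics/'+fn,im['pixels'][:,:,::-1])
    return im
def load(name): return dict(np.load('last_'+name+'.npz'))
def ray(im,u,v):
    xd,yd=(u-im['cx'])/im['fx'],(v-im['cy'])/im['fy']
    x,y=xd,yd
    for _ in range(20):
        s=1+im['k1']*(x*x+y*y); x,y=xd/s,yd/s
    P=np.array(im['pose']); return P[:3,3],P[:3,:3]@np.array([x,-y,-1.])
def px(im,u,v,z):
    o,d=ray(im,u,v); return (o+d*(z-o[2])/d[2])[:2].round(1)
def proj(im,p):
    P=np.array(im['pose']); c=P[:3,:3].T@(np.array(p,float)-P[:3,3]); x,y=c[0]/-c[2],-c[1]/-c[2]
    s=1+im['k1']*(x*x+y*y); return np.array([im['fx']*x*s+im['cx'],im['fy']*y*s+im['cy']]).round(1)
def tri(a,ua,b,ub):
    o1,d1=ray(a,*ua);o2,d2=ray(b,*ub)
    t=np.linalg.lstsq(np.c_[d1,-d2],o2-o1,rcond=None)[0]
    p,q=o1+t[0]*d1,o2+t[1]*d2; return ((p+q)/2).round(1),np.linalg.norm(p-q).round(1)
def st():
    s=ctrl.read_state(); print({k:np.round(s[k],3).tolist() for k in('clock','qpos','eef_pos','tool_rot','force','width')}); return s
def go(p,yaw=None):
    """shift (m) in tool axes and remaining turn (deg) to reach p with tool down and tool yaw"""
    s=ctrl.read_state(); T=R.from_euler('xyz',s['tool_rot'])
    print('shift',(T.inv().apply(np.array(p)-s['eef_pos'])/1000).round(4))
    if yaw is not None:
        G=R.from_euler('xyz',[np.pi,0,yaw]); print('turn',(T.inv()*G).as_rotvec(degrees=True).round(2))
E
python3 - <<'E'
from h import *
st()
for n in('top','side'):
    i=grab(n,n+'0.png'); print(n,i['fx'],i['cx'],i['cy'],i['k1'],np.round(i['pose'],2).tolist())
E
```

```text
pics
{'clock': 0.0, 'qpos': [1.138, 0.629, 0.038, 1.518, -0.027, 0.996, -0.02], 'eef_pos': [232.921, -606.159, 230.4], 'tool_rot': [-3.14, 0.0, 0.367], 'force': [0.402, 0.165, 0.182], 'width': 85.542}
top 578.1846331556507 321.98000263672566 235.36939519342016 -0.07214365087605702 [[0.0, 0.99, -0.11, 389.28], [-1.0, 0.0, -0.02, 1.09], [-0.02, 0.11, 0.99, 1366.2], [0.0, 0.0, 0.0, 1.0]]
side 519.4851575700962 324.9219735846664 238.3159392358008 -0.06429890245467014 [[-0.93, 0.21, -0.31, 120.29], [-0.38, -0.56, 0.73, 919.52], [-0.02, 0.8, 0.6, 858.88], [0.0, 0.0, 0.0, 1.0]]
```

View pics/top0.png

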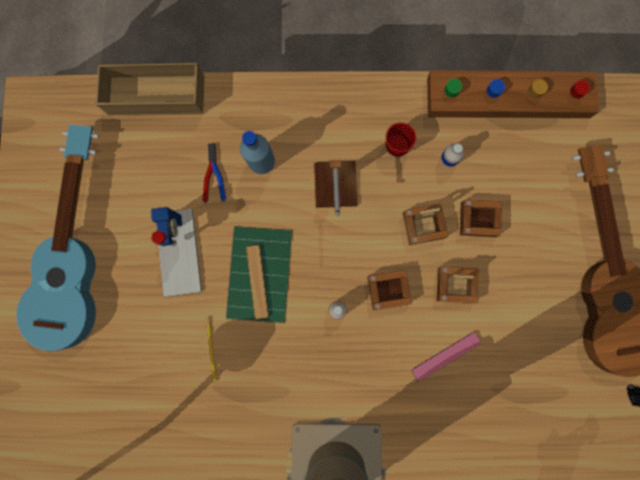

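View pics/side0.png

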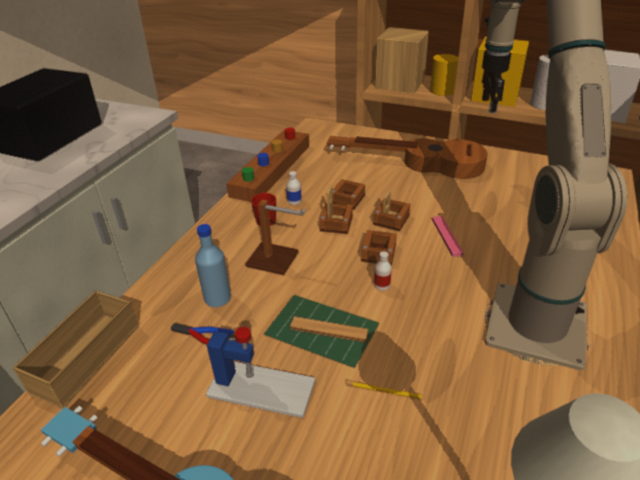

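The strip could be confused with two things: the wood-coloured bar on the mat (258,281) and the pink bar (446,356). The description fits the wooden one on the mat. The moulds are at (426,223), (481,218), (389,290) and (458,285) in the top picture. I'll check all of these in close crops.

Run:
```python
from h import *
t=load('top')['pixels'][:,:,::-1]; s=load('side')['pixels'][:,:,::-1]
def c(a,x,y,w,h,f): return cv2.resize(a[y:y+h,x:x+w],None,fx=f,fy=f,interpolation=cv2.INTER_CUBIC)
m=np.vstack([np.hstack([c(t,360,180,160,120,2.5),c(s,300,165,160,120,2.5)]),np.hstack([c(t,145,195,160,120,2.5),c(s,195,290,200,150,2)])])
cv2.imwrite('pics/crop1.png',m)
```

```text
(no output)
```

View pics/crop1.png

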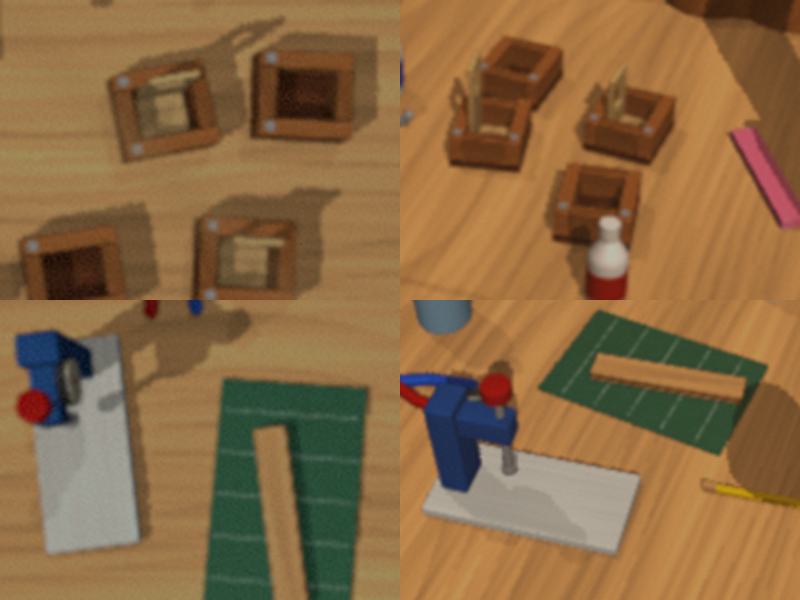

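Two shells are present: one at top (428,213) / side (330,188), the other at top (463,277) / side (388,192). The strip is plain laminated wood. The gauge column is at the far end, open towards the robot.

Run:
```python
from h import *
t=load('top'); s=load('side')
print('shell1',tri(t,(428,211),s,(330.4,188)),'shell2',tri(t,(463,277),s,(388.5,192)))
print('knob',tri(t,(158,238),s,(243,333)),px(t,158,238,162))
c=[px(t,*p,12) for p in((192.2,209),(200.2,291.8),(163.8,296.2))];print('gauge',c,'centre',(c[0]+c[2])/2)
m=[px(t,*p,4) for p in((233.8,227),(292.2,230.2),(286,321),(227,319))];print('mat',m,np.mean(m,0))
print('strip',px(t,253,246,16),px(t,261.5,318,16))
print('hook tip',px(t,337.5,213,173),tri(t,(337.5,213),s,(302,211)),'post',px(t,336,163,177))
# moulds top corners from crop: mould1, mould2
for n,q in(('m1',((110,83),(202,62),(218,142),(124,160))),('m2',((196,218),(296,222),(295,298),(193,298)))):
    k=[px(t,360+a/2.5,180+b/2.5,40) for a,b in q];print(n,k,np.mean(k,0))
for n,i in(('top',t),('side',s)):
    I=i['pixels'][:,:,::-1]
c1=cv2.resize(t['pixels'][150:220,300:380,::-1],None,fx=5,fy=5,interpolation=2)
c2=cv2.resize(s['pixels'][190:280,235:335,::-1],None,fx=4,fy=4,interpolation=2)
c3=cv2.resize(t['pixels'][200:310,400:490,::-1],None,fx=4,fy=4,interpolation=2)
W=np.zeros((600,800,3),np.uint8);W[:350,:400]=c1[:350,:400];W[:360,400:]=c2;
cv2.imwrite('pics/crop2.png',W[:360])
```

```text
shell1 (array([ 580.4, -199.1,  117.4]), np.float64(2.4)) shell2 (array([ 438.3, -278.5,   89. ]), np.float64(1.8))
knob (array([517.4, 381.2, 156.3]), np.float64(1.1)) [516.3 379.2]
gauge [array([602.1, 345.6]), array([405.1, 320.8]), array([394.1, 407.6])] centre [498.1 376.6]
mat [array([559.9, 245.7]), array([552.4, 105.9]), array([338.4, 118.3]), array([341.9, 257.4])] [448.15  181.825]
strip [513.3 197.1] [345.3 174.4]
hook tip [568.5  -1.3] (array([570.2,  -0.9, 169.6]), np.float64(2.7)) post [674.   2.]
m1 [array([ 588.2, -155.5]), array([ 608.1, -241. ]), array([ 533.5, -254.4]), array([ 516.7, -167.6])] [ 561.625 -204.625]
m2 [array([ 463.4, -233. ]), array([ 459.9, -324.8]), array([ 390.6, -322.4]), array([ 390.5, -229.1])] [ 426.1   -277.325]
```

View pics/crop2.png

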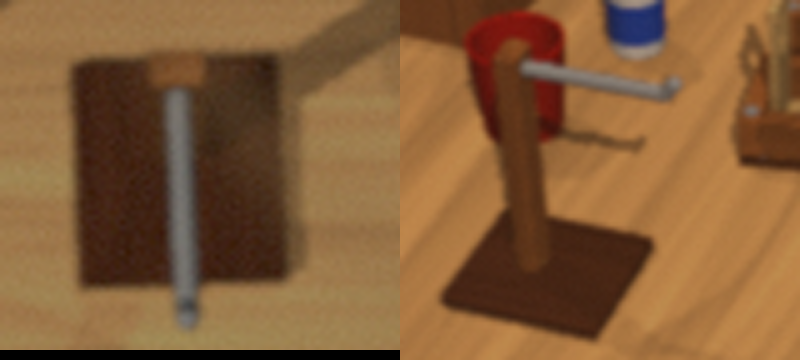

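```bash
python3 -m handwheel '[[[0,0,6.7],[0,0,0],0],[[0,0,6.7],[0,0,0],0],[[0,0,0],[0.02,-0.035,0],0],[[0,0,0],[0.02,-0.035,0],0],[[0,0,0],[0.02,-0.035,0],0]]'; python3 -m handwheel '[[[0,0,0],[0.02,-0.035,0],0],[[0,0,0],[0.02,-0.035,0],0],[[0,0,0],[0.02,-0.035,0],0],[[0,0,0],[0.02,-0.035,0],0],[[0,0,0],[0.02,-0.035,0],0]]'; python3 -c "
from h import *
st();go([394,181,100],0.134)"
```

```text
clock: 0.52
eef_pos: [278.5, -493.2, 230.5]
tool_rot: [-3.14, 0.0, 0.131]
force: [0.9, -0.0, 0.8]
width: 85.4
gripper_force: 0.0
clock: 0.93
eef_pos: [354.8, -306.0, 231.2]
tool_rot: [-3.141, 0.0, 0.133]
force: [1.3, -0.5, -0.1]
width: 85.6
gripper_force: 0.0
{'clock': 0.933, 'qpos': [0.586, 0.374, 0.089, 2.007, -0.047, 0.763, -0.735], 'eef_pos': [354.801, -306.042, 231.194], 'tool_rot': [-3.141, 0.0, 0.133], 'force': [1.334, -0.488, -0.077], 'width': 85.578}
shift [ 0.1033 -0.4775  0.1313]
turn [-0.02  0.01 -0.08]
```

```bash
python3 -m handwheel '[[[0,0,0],[0.03,-0.035,0],0],[[0,0,0],[0.03,-0.035,0],0],[[0,0,0],[0.03,-0.035,0],0],[[0,0,0],[0.02,-0.035,0],0],[[0,0,0],[0.01,-0.035,0],0]]'; python3 -m handwheel '[[[0,0,0],[0.01,-0.035,0],0],[[0,0,0],[0.0,-0.035,0],0],[[0,0,0],[0,-0.035,0],0],[[0,0,0],[0,-0.035,0],0],[[0,0,0],[0,-0.035,0],0]]';python3 -m handwheel '[[[0,0,0],[0,-0.035,0],0],[[0,0,0],[-0.01,-0.03,0.02],0],[[0,0,0],[-0.01,-0.03,0.03],0],[[0,0,0],[0,0,0.03],0],[[0,0,0],[0,0,0],0]]'; python3 -c "
from h import *
s=st();go([394,181,100],0.134)
i=grab('top','top1.png')
x=i['pixels'][200:350,200:400,::-1]; cv2.imwrite('pics/c3.png',cv2.resize(x,None,fx=4,fy=4,interpolation=2))
"
```

```text
clock: 1.35
eef_pos: [445.6, -127.4, 231.3]
tool_rot: [3.141, -0.002, 0.135]
force: [0.3, 0.4, 0.2]
width: 85.0
gripper_force: 0.0
clock: 1.77
eef_pos: [429.1, 46.5, 231.2]
tool_rot: [3.142, 0.0, 0.133]
force: [0.4, -0.3, -0.3]
width: 85.5
gripper_force: 0.0
clock: 2.18
eef_pos: [394.1, 135.8, 149.0]
tool_rot: [3.14, 0.009, 0.138]
force: [-0.8, -1.2, -0.2]
width: 85.4
gripper_force: 0.0
{'clock': 2.183, 'qpos': [-0.394, 0.453, -0.007, 2.215, 0.005, 0.483, -1.837], 'eef_pos': [394.141, 135.816, 149.006], 'tool_rot': [3.14, 0.009, 0.138], 'force': [-0.82, -1.186, -0.156], 'width': 85.401}
shift [ 0.0065 -0.0449  0.0489]
turn [0.1  0.51 0.21]
```

View pics/c3.png

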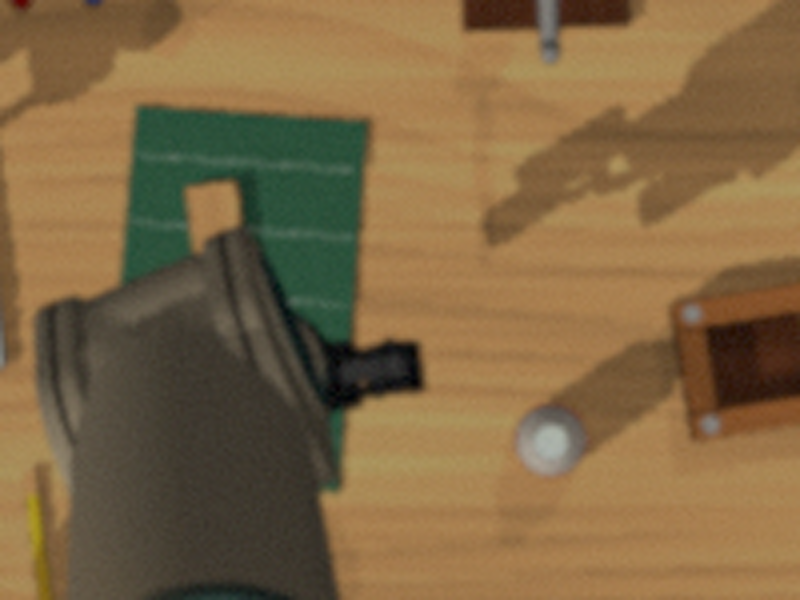

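The strip has not moved; its far end is still at (253,246). I'll descend to grip it slightly behind its middle.

```bash
python3 -m handwheel '[[[0,0,0],[0.015,-0.024,0.01],0],[[0,0.3,0],[0,-0.02,0.03],0],[[0,0.2,0],[0,0,0.03],0],[[0,0,0],[0,0,0.02],0],[[0,0,0],[0,0,0],0]]';python3 -c "
from h import *
s=st();go([403,182,14],0.134)
grab('side','side1.png')
"
```

```text
clock: 2.65
eef_pos: [407.1, 179.5, 61.1]
tool_rot: [3.14, -0.005, 0.131]
force: [0.0, 0.1, 0.5]
width: 85.4
gripper_force: 0.0
{'clock': 2.65, 'qpos': [-0.484, 0.656, 0.004, 2.217, 0.004, 0.265, -1.924], 'eef_pos': [407.126, 179.476, 61.133], 'tool_rot': [3.14, -0.005, 0.131], 'force': [0.015, 0.114, 0.451], 'width': 85.353}
shift [-0.004  -0.0031  0.0471]
turn [ 0.11 -0.3  -0.15]
```

```bash
python3 -m handwheel '[[[0,0,0],[0.005,-0.002,0.02],0],[[0,-0.3,0],[0,0,0.015],0],[[0,0,0],[0,0,0.008],0],[[0,0,0],[0,0,0],0]]';python3 -c "
from h import *
s=st();go([412,183,14],0.134)
"
```

```text
clock: 3.03
eef_pos: [413.8, 181.0, 30.8]
tool_rot: [3.136, -0.003, 0.132]
force: [-0.1, -0.0, 0.7]
width: 85.3
gripper_force: 0.0
{'clock': 3.033, 'qpos': [-0.371, 0.728, -0.158, 2.204, 0.48, 0.242, -2.396], 'eef_pos': [413.755, 180.998, 30.769], 'tool_rot': [3.136, -0.003, 0.132], 'force': [-0.084, -0.002, 0.673], 'width': 85.335}
shift [-0.0015 -0.0023  0.0168]
turn [ 0.31 -0.15 -0.12]
```

```bash
python3 -m handwheel '[[[0,0,0],[0.012,-0.001,0],0],[[0,0,0],[0.005,0,0.0],0],[[0,0,0],[0,0,0],0]]';python3 -c "
from h import *
s=st();go([428,185,10],0.134)
"
```

```text
clock: 3.28
eef_pos: [431.3, 185.5, 31.2]
tool_rot: [3.138, -0.004, 0.131]
force: [0.2, -0.6, 0.8]
width: 85.2
gripper_force: 0.0
{'clock': 3.283, 'qpos': [-0.349, 0.737, -0.177, 2.158, 0.464, 0.28, -2.369], 'eef_pos': [431.342, 185.525, 31.215], 'tool_rot': [3.138, -0.004, 0.131], 'force': [0.193, -0.624, 0.829], 'width': 85.246}
shift [-0.0035  0.      0.0212]
turn [ 0.22 -0.25 -0.18]
```

```bash
python3 -m handwheel '[[[0,0,0],[0,0,0.015],0],[[0,0,0],[0,0,0.009],0],[[0,0,0],[0,0,0.002],0],[[0,0,0],[0,0,0],0]]';python3 -m handwheel '[[[0,0,0],[0,0,0],1],[[0,0,0],[0,0,0],1],[[0,0,0],[0,0,0],1],[[0,0,0],[0,0,0],1],[[0,0,0],[0,0,0],1]]';python3 -m handwheel '[[[0,0,0],[0,0,0],1],[[0,0,0],[0,0,0],1],[[0,0,0],[0,0,0],1],[[0,0,0],[0,0,0],1],[[0,0,0],[0,0,0],1]]';python3 -c "
from h import *
s=st()
"
```

```text
clock: 3.62
eef_pos: [428.1, 184.8, 3.7]
tool_rot: [3.136, 0.001, 0.133]
force: [-0.4, -0.1, 0.5]
width: 85.7
gripper_force: 0.0
clock: 4.03
eef_pos: [428.5, 185.5, 4.1]
tool_rot: [3.137, -0.0, 0.134]
force: [-0.1, -0.1, 8.6]
width: 28.6
gripper_force: 59.3
clock: 4.45
eef_pos: [428.5, 185.5, 4.2]
tool_rot: [3.137, -0.0, 0.134]
force: [-1.0, -1.2, 6.2]
width: 28.5
gripper_force: 59.7
{'clock': 4.45, 'qpos': [-0.343, 0.794, -0.19, 2.166, 0.637, 0.237, -2.538], 'eef_pos': [428.508, 185.498, 4.151], 'tool_rot': [3.137, -0.0, 0.134], 'force': [-1.046, -1.176, 6.187], 'width': 28.496}
```

```bash
python3 -m handwheel '[[[0,0,0],[0,0,-0.02],1],[[0,0,0],[0,0,-0.02],1],[[0,0,0],[0,-0.035,-0.01],1],[[0,0,0],[0,-0.035,0],1],[[0,0,0],[0,-0.035,0],1]]';python3 -m handwheel '[[[0,0,0],[0,-0.035,0],1],[[0,0,0],[0,-0.025,0],1],[[0,0,0],[0,-0.01,0],1],[[0,0,0],[0,0,0],1],[[0,0,0],[0,0,0],1]]';python3 -c "
from h import *
s=st()
go([399,364.5,17],0.126)
go([450.5,371,17],0.126)
i=grab('top','top2.png')
j=grab('side')
W=np.hstack([cv2.resize(i['pixels'][180:330,130:300,::-1],None,fx=2.3,fy=2.3,interpolation=2),cv2.resize(j['pixels'][290:440,190:360,::-1],None,fx=2.3,fy=2.3,interpolation=2)]);cv2.imwrite('pics/c4.png',W)
"
```

```text
clock: 4.87
eef_pos: [415.0, 290.5, 54.0]
tool_rot: [3.138, -0.001, 0.131]
force: [1.0, -0.0, -1.5]
width: 28.1
gripper_force: 59.7
clock: 5.28
eef_pos: [404.8, 357.5, 52.3]
tool_rot: [3.135, 0.001, 0.133]
force: [-0.0, -0.3, -1.1]
width: 28.0
gripper_force: 59.6
{'clock': 5.283, 'qpos': [-0.567, 0.762, -0.325, 1.952, 0.48, 0.509, -2.671], 'eef_pos': [404.82, 357.471, 52.342], 'tool_rot': [3.135, 0.001, 0.133], 'force': [-0.04, -0.304, -1.087], 'width': 27.983}
shift [-0.0048 -0.008   0.0353]
turn [0.4  0.07 0.43]
shift [ 0.0471 -0.0076  0.0352]
turn [0.4  0.07 0.43]
```

View pics/c4.png

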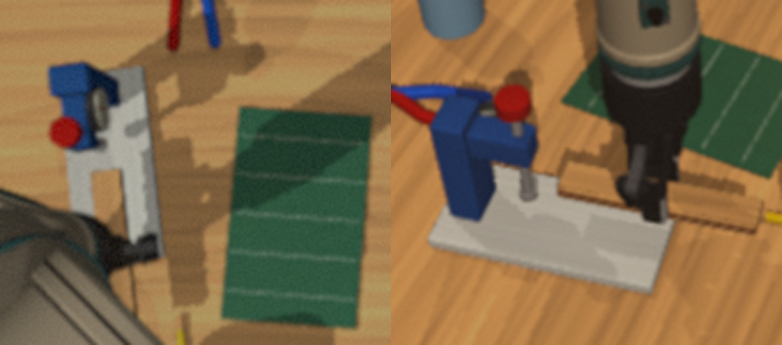

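The strip is held level with its end before the foot (side (225,365) = foot). I'll lower it and slide it in.

```bash
python3 -m handwheel '[[[0.3,0,0.4],[-0.003,-0.008,0.015],1],[[0,0,0],[0,0,0.018],1],[[0,0,0],[0,0,0.002],1],[[0,0,0],[0,0,0],1]]';python3 -c "
from h import *
s=st()
go([450.5,371,15],0.126)
"
```

```text
clock: 5.72
eef_pos: [400.9, 363.8, 16.8]
tool_rot: [3.139, 0.003, 0.124]
force: [-0.1, -0.1, -0.3]
width: 28.3
gripper_force: 59.6
{'clock': 5.717, 'qpos': [-0.606, 0.821, -0.282, 1.959, 0.506, 0.434, -2.714], 'eef_pos': [400.915, 363.781, 16.801], 'tool_rot': [3.139, 0.003, 0.124], 'force': [-0.115, -0.142, -0.318], 'width': 28.323}
shift [ 0.0501 -0.001   0.0017]
turn [ 0.16  0.15 -0.09]
```

```bash
python3 -m handwheel '[[[0,0,0],[0.018,0,0],1],[[0,0,0],[0.018,0,0],1],[[0,0,0],[0.014,-0.001,0],1],[[0,0,0],[0,0,0],1],[[0,0,0],[0,0,0],1]]';python3 -m handwheel '[[[0,0,0],[0,0,0.003],1],[[0,0,0],[0,0,0.001],1],[[0,0,0],[0,0,0],1],[[0,0,0],[0,0,0],1]]';python3 -c "
from h import *
s=st()
go([450.5,371,12],0.126)
"
```

```text
clock: 6.13
eef_pos: [451.4, 372.7, 18.2]
tool_rot: [-3.141, -0.0, 0.124]
force: [-0.1, 0.1, -0.9]
width: 28.0
gripper_force: 59.6
clock: 6.47
eef_pos: [449.6, 373.7, 13.5]
tool_rot: [-3.141, 0.001, 0.127]
force: [0.3, -0.2, -0.0]
width: 28.5
gripper_force: 59.6
{'clock': 6.467, 'qpos': [-0.543, 0.863, -0.317, 1.841, 0.498, 0.517, -2.638], 'eef_pos': [449.564, 373.698, 13.526], 'tool_rot': [-3.141, 0.001, 0.127], 'force': [0.345, -0.175, -0.027], 'width': 28.45}
shift [0.0006 0.0028 0.0015]
turn [-0.01  0.07  0.08]
```

Lower the last bit, look, then release.

```bash
python3 -m handwheel '[[[0,0,0],[0,0.002,0.001],1],[[0,0,0],[0,0,0.001],1],[[0,0,0],[0,0,0],1]]';python3 -m handwheel '[[[0,0,0],[0,0,0],0],[[0,0,0],[0,0,0],0],[[0,0,0],[0,0,0],0],[[0,0,0],[0,0,0],0],[[0,0,0],[0,0,0],0]]';python3 -m handwheel '[[[0,0,0],[-0.005,0,-0.035],0],[[0,0,0],[-0.02,0,-0.035],0],[[0,0,0],[-0.03,0,-0.035],0],[[0,0,0],[-0.03,0,-0.035],0],[[0,0,0],[-0.01,0,-0.035],1]]';python3 -c "
from h import *
s=st()
j=grab('side');i=grab('top')
W=np.hstack([cv2.resize(i['pixels'][180:330,130:300,::-1],None,fx=2.3,fy=2.3,interpolation=2),cv2.resize(j['pixels'][290:440,190:360,::-1],None,fx=2.3,fy=2.3,interpolation=2)]);cv2.imwrite('pics/c5.png',W)
go([517,379.5,175],0.126)
"
```

```text
clock: 6.72
eef_pos: [450.4, 371.7, 12.2]
tool_rot: [-3.142, 0.0, 0.127]
force: [-1.2, -0.8, 5.9]
width: 28.3
gripper_force: 60.3
clock: 7.13
eef_pos: [450.7, 371.7, 11.5]
tool_rot: [-3.141, 0.001, 0.126]
force: [-0.3, 0.5, -1.1]
width: 84.8
gripper_force: 0.0
clock: 7.55
eef_pos: [357.6, 359.3, 180.6]
tool_rot: [3.14, 0.004, 0.13]
force: [0.9, 0.5, -0.1]
width: 75.6
gripper_force: 0.0
{'clock': 7.55, 'qpos': [-0.523, 0.532, -0.465, 1.953, 0.342, 0.738, -2.63], 'eef_pos': [357.64, 359.325, 180.614], 'tool_rot': [3.14, 0.004, 0.13], 'force': [0.879, 0.526, -0.136], 'width': 75.626}
shift [0.1561 0.004  0.0108]
turn [-0.35 -0.33  0.22]
```

View pics/c5.png

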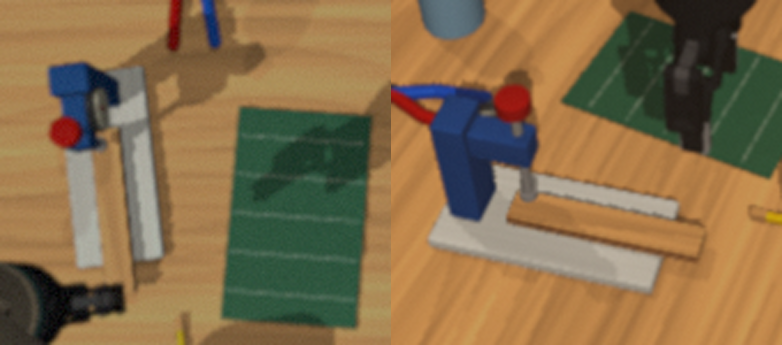

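```bash
python3 -c "
from h import *
j=load('side')
f=lambda p:(proj(j,p)-[190,290])*2.3
print(f([517.5,379,40]),f([517.5,379,24]),f([450.5+85*.992,371.2+85*.126,24]))
print(tri(load('top'),(130+66/2.3,180+132/2.3),j,(190+513/2.3-170,290+100/2.3)))
"
python3 -m handwheel '[[[0,0,0],[0.032,0,-0.01],1],[[0,0,0],[0.032,0.0,-0.005],1],[[0,0,0],[0.032,0.001,0],1],[[0,0,0],[0.032,0.002,0],1],[[0,0,0],[0.028,0.001,0],1]]'
python3 -m handwheel '[[[0,0,0],[0,0,0],1],[[0,0,0],[0,0,0],1],[[0,0,0],[0,0,0],1]]'; python3 -c "
from h import *
st(); go([517,379.5,164],0.126)"
```

```text
[140.07 190.44] [142.14 202.17] [122.82 198.72]
(array([518.7, 380.3, 153.8]), np.float64(0.3))
clock: 8.07
eef_pos: [520.1, 375.2, 194.2]
tool_rot: [3.141, 0.0, 0.125]
force: [0.5, 0.7, -0.1]
width: -0.1
gripper_force: 0.0
clock: 8.32
eef_pos: [516.5, 375.9, 193.9]
tool_rot: [-3.142, 0.003, 0.127]
force: [-0.3, 0.9, 0.1]
width: 0.3
gripper_force: 0.0
{'clock': 8.317, 'qpos': [-0.404, 0.687, -0.457, 1.579, 0.347, 0.959, -2.417], 'eef_pos': [516.465, 375.937, 193.914], 'tool_rot': [-3.142, 0.003, 0.127], 'force': [-0.307, 0.912, 0.079], 'width': 0.251}
shift [ 0.0011 -0.0035  0.0299]
turn [-0.    0.15  0.04]
```

```bash
python3 -m handwheel '[[[0,0,0],[0.001,-0.003,0.015],1],[[0,0,0],[0,0,0.014],1],[[0,0,0],[0,0,0.004],1],[[0,0,0],[0,0,0],1]]'
python3 -m handwheel '[[[0,0,0],[0,0,0.004],1],[[0,0,0],[0,0,0.004],1],[[0,0,0],[0,0,0.003],1],[[0,0,0],[0,0,0],1],[[0,0,0],[0,0,0],1]]'; python3 -m handwheel '[[[0,0,0],[0,0,0.001],1],[[0,0,0],[0,0,0],1],[[0,0,0],[0,0,0],1]]'
```

```text
clock: 8.65
eef_pos: [516.0, 379.3, 161.0]
tool_rot: [3.141, 0.003, 0.128]
force: [-1.0, -0.3, 1.2]
width: 0.3
gripper_force: 0.9
clock: 9.07
eef_pos: [517.7, 379.8, 151.1]
tool_rot: [-3.14, 0.001, 0.127]
force: [-1.4, 0.1, 3.1]
width: 0.0
gripper_force: 1.5
clock: 9.32
eef_pos: [518.1, 379.8, 150.1]
tool_rot: [-3.14, 0.0, 0.127]
force: [-2.2, 1.7, 2.9]
width: 0.0
gripper_force: 1.5
```

```bash
python3 -m handwheel '[[[0,0,0],[0,0,0.002],1],[[0,0,0],[0,0,0.001],1],[[0,0,0],[0,0,0],1],[[0,0,0],[0,0,0],1]]'; python3 -m handwheel '[[[0,0,0],[0,0,0.001],1],[[0,0,0],[0,0,0],1],[[0,0,0],[0,0,0],1]]';python3 -m handwheel '[[[0,0,0],[0,0,0.001],1],[[0,0,0],[0,0,0],1],[[0,0,0],[0,0,0],1]]'
```

```text
clock: 9.65
eef_pos: [518.2, 379.7, 146.9]
tool_rot: [-3.14, 0.0, 0.126]
force: [-1.8, 2.2, 3.7]
width: -0.1
gripper_force: 1.7
clock: 9.9
eef_pos: [518.2, 379.7, 146.1]
tool_rot: [-3.14, -0.0, 0.126]
force: [-2.2, 1.8, 3.7]
width: 0.2
gripper_force: 2.5
clock: 10.15
eef_pos: [518.3, 379.7, 146.1]
tool_rot: [-3.14, -0.001, 0.126]
force: [-3.6, 1.6, 11.1]
width: -0.2
gripper_force: 5.3
```

The foot is on the strip (11 N). Hold for more than 1.5 s.

```bash
for k in 1 2 3 4; do python3 -m handwheel '[[[0,0,0],[0,0,0],1],[[0,0,0],[0,0,0],1],[[0,0,0],[0,0,0],1],[[0,0,0],[0,0,0],1],[[0,0,0],[0,0,0],1]]'|grep -E "eef|force:"; done
python3 -m handwheel '[[[0,0,0],[0,0,-0.004],1],[[0,0,0],[0,0,-0.006],1],[[0,0,0],[0,0,-0.01],1],[[0,0,0],[0,0,-0.02],1],[[0,0,0],[0,0,-0.02],1]]'
python3 -m handwheel '[[[0,0,0],[-0.025,0,0],1],[[0,0,0],[-0.025,0,0],1],[[0,0,0],[-0.025,0,0],1],[[0,0,0],[-0.03,0,0],0],[[0,0,0],[-0.02,0,0],0]]'
python3 -c "
from h import *
s=st()
j=grab('side');i=grab('top')
W=np.hstack([cv2.resize(i['pixels'][180:330,130:300,::-1],None,fx=2.3,fy=2.3,interpolation=2),cv2.resize(j['pixels'][290:440,190:360,::-1],None,fx=2.3,fy=2.3,interpolation=2)]);cv2.imwrite('pics/c6.png',W)
go([450.5,371.5,50],0.126)
"
```

```text
eef_pos: [518.3, 379.7, 146.1]
force: [-3.1, 0.5, 10.8]
gripper_force: 5.2
eef_pos: [518.3, 379.7, 146.1]
force: [-3.7, 1.4, 10.5]
gripper_force: 5.2
eef_pos: [518.3, 379.7, 146.1]
force: [-2.4, 0.8, 10.0]
gripper_force: 5.2
eef_pos: [518.3, 379.7, 146.1]
force: [-3.7, 0.4, 10.4]
gripper_force: 5.2
clock: 12.23
eef_pos: [518.2, 377.2, 204.7]
tool_rot: [3.139, 0.002, 0.126]
force: [0.1, 0.8, -0.1]
width: 0.0
gripper_force: 0.0
clock: 12.65
eef_pos: [392.0, 361.6, 204.9]
tool_rot: [3.14, 0.002, 0.127]
force: [-0.9, -0.1, -0.3]
width: 23.6
gripper_force: 0.0
{'clock': 12.65, 'qpos': [-0.475, 0.532, -0.479, 1.861, 0.324, 0.828, -2.564], 'eef_pos': [391.965, 361.611, 204.941], 'tool_rot': [3.14, 0.002, 0.127], 'force': [-0.885, -0.126, -0.253], 'width': 23.644}
shift [ 0.0607 -0.002   0.1551]
turn [0.14 0.14 0.22]
```

View pics/c6.png

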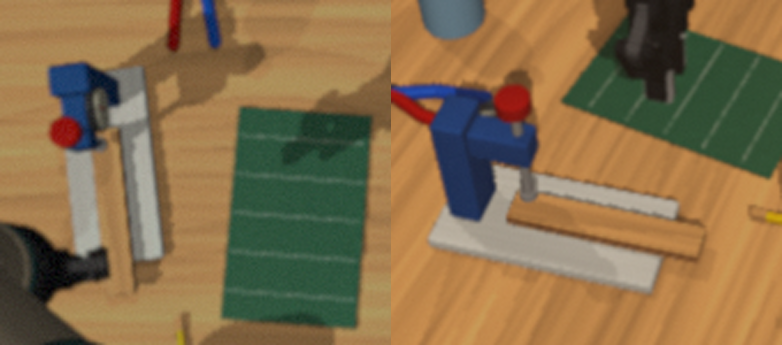

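The spindle is up and the strip is where I left it. Grip it again.

```bash
python3 -m handwheel '[[[0,0,0],[0.0,0,0.038],0],[[0,0,0],[0.015,-0.001,0.038],0],[[0,0,0],[0.02,-0.001,0.038],0],[[0,0,0],[0.022,0,0.035],0],[[0,0,0],[0.0,0,0.025],0]]'; python3 -c "
from h import *
st(); go([450.5,371.5,12],0.126)"
```

```text
clock: 13.17
eef_pos: [455.7, 370.4, 28.8]
tool_rot: [3.139, -0.003, 0.122]
force: [0.2, -0.2, -0.1]
width: 85.2
gripper_force: 0.0
{'clock': 13.167, 'qpos': [-0.525, 0.841, -0.332, 1.833, 0.492, 0.548, -2.628], 'eef_pos': [455.669, 370.405, 28.826], 'tool_rot': [3.139, -0.003, 0.122], 'force': [0.216, -0.183, -0.139], 'width': 85.215}
shift [-0.005  -0.0017  0.0168]
turn [ 0.12 -0.17 -0.26]
```

```bash
python3 -m handwheel '[[[0,0,0],[-0.002,0,0.005],0],[[0,0,0],[0,0,0],0]]'|grep eef; python3 -m handwheel '[[[0,0,0],[0,0,0.006],0],[[0,0,0],[0,0,0],0]]'|grep eef
```

```text
eef_pos: [446.9, 370.5, 25.1]
eef_pos: [448.0, 372.9, 22.0]
```

```bash
python3 -m handwheel '[[[0,0,0],[0,0,0.006],0],[[0,0,0],[0,0,0.003],0],[[0,0,0],[0,0,0],0]]'|grep eef;  python3 -m handwheel '[[[0,0,0],[0,0,0],0],[[0,0,0],[0,0,0],0]]'|grep -E "eef|force"
```

```text
eef_pos: [447.7, 372.4, 12.3]
eef_pos: [447.8, 372.6, 12.4]
force: [-0.6, -0.3, 0.3]
gripper_force: 0.0
```

```bash
python3 -m handwheel '[[[0,0,0],[0,0,0],1],[[0,0,0],[0,0,0],1],[[0,0,0],[0,0,0],1],[[0,0,0],[0,0,0],1],[[0,0,0],[0,0,0],1]]'|grep -E "width|force"; python3 -m handwheel '[[[0,0,0],[0,0,-0.005],1],[[0,0,0],[-0.02,0,0],1],[[0,0,0],[-0.025,0,0],1],[[0,0,0],[-0.01,0,0],1],[[0,0,0],[0,0,-0.01],1]]'
python3 -m handwheel '[[[0,0,0],[0,0,-0.03],1],[[0,0,0],[0.01,0.035,0],1],[[0,0,0],[0.01,0.035,0],1],[[0,0,0],[0.01,0.035,0],1],[[0,0,0],[0.01,0.035,0],1]]'
python3 -c "
from h import *
st(); go([440,184,10],0.126)"
```

```text
force: [-1.2, -1.1, 1.0]
width: 28.6
gripper_force: 59.3
clock: 14.75
eef_pos: [389.4, 364.4, 26.2]
tool_rot: [3.139, 0.005, 0.13]
force: [0.2, -0.2, -1.7]
width: 28.3
gripper_force: 59.3
clock: 15.17
eef_pos: [453.0, 230.2, 58.1]
tool_rot: [-3.141, -0.002, 0.126]
force: [0.2, 0.5, -0.4]
width: 28.2
gripper_force: 59.4
{'clock': 15.167, 'qpos': [-0.295, 0.726, -0.346, 2.043, 0.537, 0.457, -2.493], 'eef_pos': [453.017, 230.248, 58.052], 'tool_rot': [-3.141, -0.002, 0.126], 'force': [0.24, 0.494, -0.427], 'width': 28.222}
shift [-0.0189  0.0443  0.048 ]
turn [-0.04 -0.13  0.02]
```

```bash
python3 -m handwheel '[[[0,0,0],[-0.007,0.025,0.01],1],[[0,0,0],[-0.005,0.02,0.015],1],[[0,0,0],[0,0,0.015],1],[[0,0,0],[0,0,0.004],1],[[0,0,0],[0,0,0],1]]'; python3 -c "
from h import *
st(); go([440,184,4],0.126)"
```

```text
clock: 15.58
eef_pos: [445.4, 185.7, 12.7]
tool_rot: [-3.141, -0.0, 0.126]
force: [0.0, -0.3, 0.4]
width: 28.6
gripper_force: 59.4
{'clock': 15.583, 'qpos': [-0.285, 0.788, -0.248, 2.123, 0.628, 0.3, -2.514], 'eef_pos': [445.42, 185.657, 12.683], 'tool_rot': [-3.141, -0.0, 0.126], 'force': [0.003, -0.333, 0.38], 'width': 28.624}
shift [-0.0056  0.001   0.0087]
turn [-0.04 -0.01 -0.  ]
```

Lower, release, rise.

```bash
python3 -m handwheel '[[[0,0,0],[0,0,0.005],1],[[0,0,0],[0,0,0.003],1],[[0,0,0],[0,0,0],1]]'|grep -E "eef|force"; python3 -m handwheel '[[[0,0,0],[0,0,0],0],[[0,0,0],[0,0,0],0],[[0,0,0],[0,0,0],0],[[0,0,0],[0,0,0],0],[[0,0,0],[0,0,0],0]]'|grep width;  python3 -m handwheel '[[[0,0,0],[0,0,-0.03],0],[[0,0,0],[0,0,-0.038],0],[[0,0,0],[0,0.0,-0.038],0],[[0,0,0],[0,0.03,-0.038],0],[[0,0,0],[0,0.038,-0.038],0]]'
python3 -m handwheel '[[[0,0,0],[0,0.038,-0.01],0],[[0,0,0],[0,0.038,0],0],[[0,0,0],[0,0.038,0],0],[[0,0,0],[0,0.038,0],0],[[0,0,0],[0,0.038,0],0]]'
python3 -c "
from h import *
st()
t=grab('top','top3.png');s=grab('side','side3.png')
def c(a,x,y,w,h,f): return cv2.resize(a['pixels'][y:y+h,x:x+w,::-1],None,fx=f,fy=f,interpolation=2)
cv2.imwrite('pics/c7.png',np.vstack([np.hstack([c(t,400,195,100,110,4),c(s,310,165,100,110,4)]),c(t,200,200,320,60,2.5)]))
"
```

```text
eef_pos: [444.6, 186.4, 4.9]
force: [0.4, 0.1, -0.2]
gripper_force: 59.4
width: 85.1
clock: 16.67
eef_pos: [451.4, 132.3, 175.4]
tool_rot: [-3.139, -0.002, 0.131]
force: [1.3, -0.4, 0.0]
width: 85.0
gripper_force: 0.0
clock: 17.08
eef_pos: [475.0, -60.0, 183.3]
tool_rot: [-3.142, 0.0, 0.126]
force: [1.2, 0.8, -0.3]
width: 84.9
gripper_force: 0.0
{'clock': 17.083, 'qpos': [0.468, 0.509, -0.573, 2.024, 0.412, 0.722, -1.806], 'eef_pos': [475.016, -60.008, 183.292], 'tool_rot': [-3.142, 0.0, 0.126], 'force': [1.169, 0.79, -0.332], 'width': 84.875}
```

View pics/c7.png

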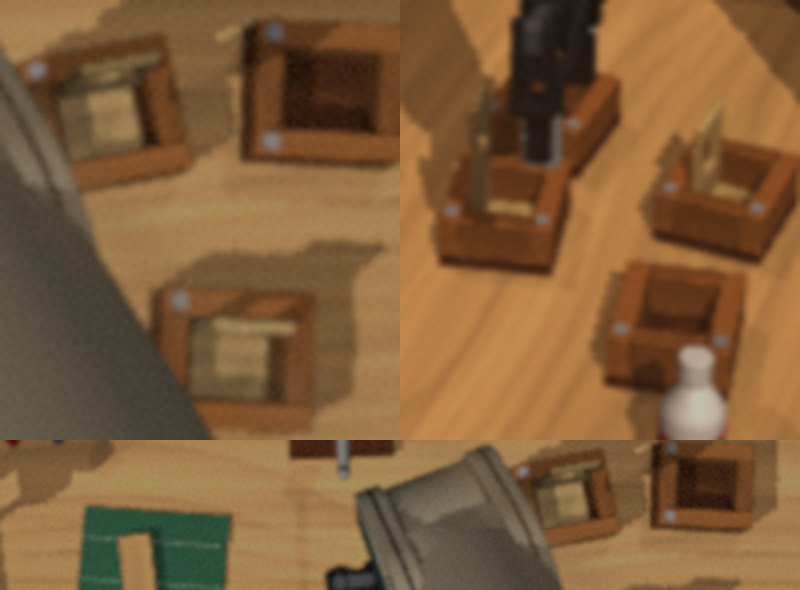

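View pics/side3.png

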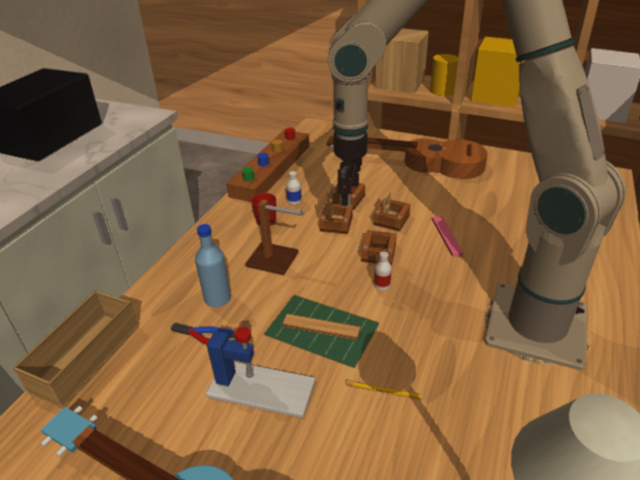

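The strip is back on the mat. The top edges of the shells in the top view run (420,214.5)–(439,209.5) and (454,275.5)–(474,276).

```bash
python3 -c "
from h import *
t=load('top');s=load('side')
for n,a,b,zs,ob in(('1',(420,214.5),(439.2,209.5),(132,116,100),(330.5,186)),('2',(453.8,275.5),(474.2,276.2),(100,84),(388.5,192))):
  for z in zs:
    A=px(t,*a,z);B=px(t,*b,z);m=(A+B)/2;d=A-B;print(n,z,m,'yaw',np.degrees(np.arctan2(-d[0],d[1])).round(1),np.hypot(*d).round(1),'side',proj(s,[*m,z]),ob)
print('hook',px(t,335.4,168,170),px(t,337.4,213.2,173))
go([580,-198,150],np.radians(12))
"
```

```text
1 132 [ 577.2 -199.8] yaw 14.8 43.0 side [331.1 183.4] (330.5, 186)
1 116 [ 579.6  -202.45] yaw 14.9 43.6 side [330.7 187.9] (330.5, 186)
1 100 [ 582.05 -205.  ] yaw 14.9 44.1 side [330.3 192.2] (330.5, 186)
2 100 [ 441.25 -278.15] yaw -1.9 44.7 side [387.3 188.5] (388.5, 192)
2 84 [ 441.95 -281.65] yaw -1.9 45.3 side [387.1 192.7] (388.5, 192)
hook [664.9   3.2] [568.   -1.1]
shift [0.0893 0.1432 0.0327]
turn [ 0.18  0.13 -5.43]
```

Shell 1 matches shell_b (height 108) and shell 2 matches shell_d (76). I'll move above shell_b first.

```bash
python3 -m handwheel '[[[0,0,-6.2],[0,0,0],0],[[0,0,0],[0.014,0.033,0],0],[[0,0,0],[0.014,0.033,0],0],[[0,0,0],[0.014,0.033,0],0],[[0,0,0],[0.014,0.033,0],0]]'; python3 -m handwheel '[[[0,0,0],[0.013,0.03,0],0],[[0,0,0],[0,0,0.01],0],[[0,0,0],[0,0,0],0]]'
python3 -c "
from h import *
st();go([580,-202,92],0.236)
t=grab('top');s=grab('side')
def c(a,x,y,w,h,f): return cv2.resize(a['pixels'][y:y+h,x:x+w,::-1],None,fx=f,fy=f,interpolation=2)
cv2.imwrite('pics/c8.png',np.hstack([c(t,390,180,80,80,5),c(s,290,140,80,80,5)]))
print(proj(s,[580,-202,173]),proj(s,[580,-202,116]))
"
```

```text
clock: 17.6
eef_pos: [561.0, -174.3, 183.0]
tool_rot: [-3.141, 0.001, 0.235]
force: [1.1, -0.2, 0.2]
width: 85.3
gripper_force: 0.0
clock: 17.85
eef_pos: [579.3, -200.7, 170.7]
tool_rot: [-3.14, 0.003, 0.231]
force: [-0.7, 0.0, -0.3]
width: 85.5
gripper_force: 0.0
{'clock': 17.85, 'qpos': [0.634, 0.704, -0.577, 1.673, 0.463, 0.909, -1.465], 'eef_pos': [579.255, -200.712, 170.744], 'tool_rot': [-3.14, 0.003, 0.231], 'force': [-0.738, 0.045, -0.291], 'width': 85.54}
shift [0.0007 0.0016 0.0787]
turn [-0.11  0.16 -0.26]
[330.2 169.6] [330.5 187.9]
```

View pics/c8.png

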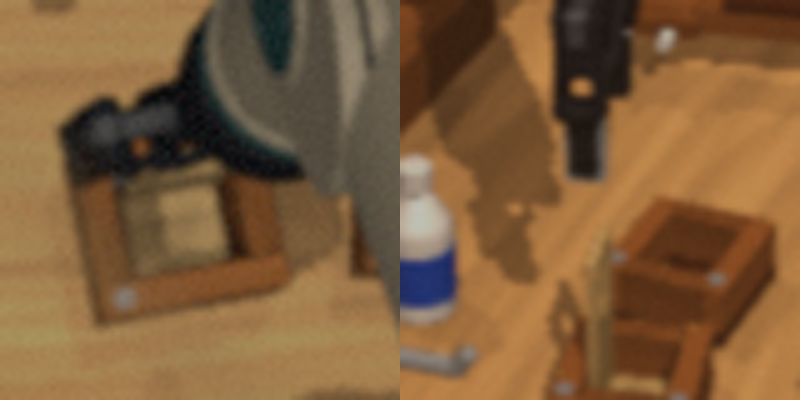

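The shell's top edge (side view, about (330,186)) is right below the TCP. Descend and grip.

```bash
python3 -m handwheel '[[[0,0,0],[0,0.001,0.03],0],[[0,0,0],[0,0,0.03],0],[[0,0,0],[0,0,0.016],0],[[0,0,0],[0,0,0.002],0],[[0,0,0],[0,0,0],0]]'|grep -E "eef|force"; python3 -m handwheel '[[[0,0,0],[0,0,0],1],[[0,0,0],[0,0,0],1],[[0,0,0],[0,0,0],1],[[0,0,0],[0,0,0],1],[[0,0,0],[0,0,0],1]]'|grep -E "eef|width|force"; python3 -m handwheel '[[[0,0,0],[0,0,-0.002],1],[[0,0,0],[0,0,-0.01],1],[[0,0,0],[0,0,-0.02],1],[[0,0,0],[0,0,-0.03],1],[[0,0,0],[0,0,-0.02],1]]'; python3 -m handwheel '[[[0,0,0],[0,0,0],1],[[0,0,0],[0,0,0],1]]'
python3 -c "
from h import *
st();go([530,-3,175],np.radians(2.5))"
```

```text
eef_pos: [579.6, -198.6, 94.7]
force: [-0.5, 0.5, -0.3]
gripper_force: 0.0
eef_pos: [581.6, -200.7, 96.6]
force: [0.2, -0.6, 6.9]
width: 42.0
gripper_force: 60.3
clock: 19.2
eef_pos: [580.7, -200.2, 179.2]
tool_rot: [-3.141, -0.001, 0.235]
force: [0.2, -1.0, -0.4]
width: 42.3
gripper_force: 60.9
clock: 19.37
eef_pos: [580.8, -200.6, 178.3]
tool_rot: [3.141, -0.002, 0.234]
force: [-0.5, 0.2, -0.9]
width: 42.1
gripper_force: 60.9
{'clock': 19.367, 'qpos': [0.638, 0.695, -0.583, 1.667, 0.46, 0.918, -1.46], 'eef_pos': [580.839, -200.634, 178.341], 'tool_rot': [3.141, -0.002, 0.234], 'force': [-0.461, 0.243, -0.892], 'width': 42.056}
shift [-0.0036 -0.204   0.0032]
turn [ 0.03 -0.1  10.93]
```

```bash
python3 -m handwheel '[[[0,0,5.5],[-0.02,0,-0.001],1],[[0,0,5.4],[-0.02,0,-0.001],1],[[0,0,0],[-0.003,-0.035,0],1],[[0,0,0],[0,-0.035,0],1],[[0,0,0],[0,-0.035,0],1]]';  python3 -m handwheel '[[[0,0,0],[0,-0.035,0],1],[[0,0,0],[0,-0.03,0],1],[[0,0,0],[0,-0.025,0],1],[[0,0,0],[0,0,0],1],[[0,0,0],[0,0,0],1]]'
python3 -c "
from h import *
st();go([530,-3,180],np.radians(2.5))
t=grab('top');s=grab('side')
def c(a,x,y,w,h,f): return cv2.resize(a['pixels'][y:y+h,x:x+w,::-1],None,fx=f,fy=f,interpolation=2)
cv2.imwrite('pics/c9.png',np.hstack([c(t,290,150,100,110,4),c(s,250,165,100,110,4)]))
"
```

```text
clock: 19.78
eef_pos: [531.5, -102.9, 177.7]
tool_rot: [-3.141, 0.003, 0.042]
force: [1.0, 0.3, 0.6]
width: 41.9
gripper_force: 60.9
clock: 20.2
eef_pos: [528.3, -11.5, 178.1]
tool_rot: [-3.141, 0.003, 0.048]
force: [0.4, -0.2, -0.8]
width: 41.9
gripper_force: 61.0
{'clock': 20.2, 'qpos': [0.327, 0.575, -0.535, 1.9, 0.405, 0.778, -1.955], 'eef_pos': [528.318, -11.54, 178.078], 'tool_rot': [-3.141, 0.003, 0.048], 'force': [0.431, -0.206, -0.773], 'width': 41.919}
shift [ 0.0021 -0.0085 -0.0019]
turn [-0.05  0.16  0.27]
```

View pics/c9.png

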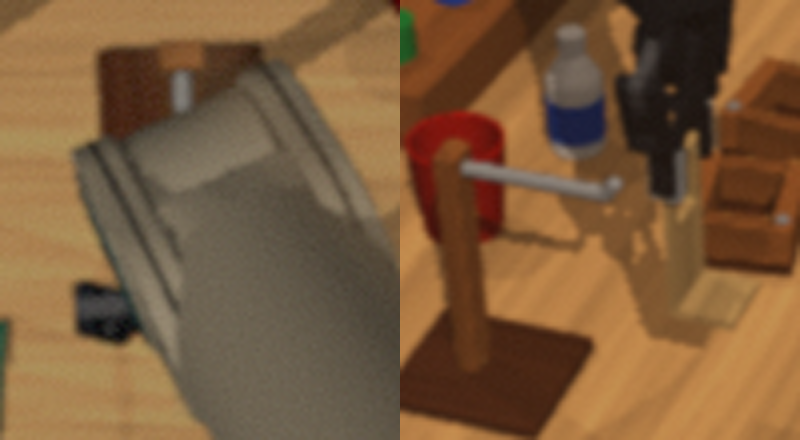

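```bash
python3 -c "
from h import *
s=load('side')
f=lambda p:(proj(s,p)-[250,165])*4+[400,0]
for z in (86,90,94):print(z,f([531.3,10.5,z]),f([492,10.5,z]),f([492,-33,z]), f([525,-33,z+108]))
print('tip',f([568,-1.1,173]), f([530,-12,178]))
"
```

```text
86 [667.6 320.8] [727.6 335.2] [753.6 294.4] [700.4 136.4]
90 [667.2 315.6] [727.6 329.6] [753.6 289.2] [700.4 130.8]
94 [667.2 310.4] [727.6 324.4] [753.6 284. ] [700.  124.8]
tip [613.6 180. ] [679.6 176. ]
```

The shell is held upright, foot away from the post, its bottom at about 91 mm, so the window should clear the tip. Align sideways and go in.

```bash
python3 -m handwheel '[[[0,0,0.2],[0.002,-0.009,0.002],1],[[0,0,0],[0,0,0],1],[[0,0,0],[0,0,0],1]]'; python3 -m handwheel '[[[0,0,0],[0.012,0,0],1],[[0,0,0],[0.012,0,0],1],[[0,0,0],[0.012,0,0],1],[[0,0,0],[0.012,0,0],1],[[0,0,0],[0.012,0,0],1]]'; python3 -c "
from h import *
st();go([647,2.2,176],np.radians(2.5))"
```

```text
clock: 20.55
eef_pos: [531.0, -4.2, 176.7]
tool_rot: [-3.141, 0.001, 0.041]
force: [0.1, 0.8, -0.0]
width: 41.8
gripper_force: 61.0
clock: 20.97
eef_pos: [591.4, -2.4, 176.8]
tool_rot: [-3.141, 0.001, 0.04]
force: [-0.6, -0.5, -0.2]
width: 41.9
gripper_force: 61.0
{'clock': 20.967, 'qpos': [0.282, 0.655, -0.522, 1.732, 0.41, 0.865, -1.952], 'eef_pos': [591.414, -2.39, 176.782], 'tool_rot': [-3.141, 0.001, 0.04], 'force': [-0.612, -0.459, -0.2], 'width': 41.877}
shift [ 0.0557 -0.0024  0.0007]
turn [-0.01  0.05 -0.21]
```

No contact at the tip, so continue in, then lower slowly.

```bash
python3 -m handwheel '[[[0,0,0],[0.014,0,0],1],[[0,0,0],[0.014,-0.001,0],1],[[0,0,0],[0.014,-0.001,0],1],[[0,0,0],[0.012,0,0],1],[[0,0,0],[0,0,0],1]]'; python3 -m handwheel '[[[0,0,0],[0,0,0.005],1],[[0,0,0],[0,0,0.005],1],[[0,0,0],[0,0,0.002],1],[[0,0,0],[0,0,0],1]]';python3 -m handwheel '[[[0,0,0],[0,0,0.001],1],[[0,0,0],[0,0,0],1]]'|grep -E "eef|force:";python3 -m handwheel '[[[0,0,0],[0,0,0.001],1],[[0,0,0],[0,0,0],1]]'|grep -E "eef|force:"
```

```text
clock: 21.38
eef_pos: [647.0, 2.1, 176.6]
tool_rot: [-3.141, -0.002, 0.04]
force: [-0.0, 0.3, 0.0]
width: 41.8
gripper_force: 61.0
clock: 21.72
eef_pos: [643.4, 2.2, 163.9]
tool_rot: [-3.141, 0.003, 0.041]
force: [-0.4, -0.7, -0.3]
width: 41.9
gripper_force: 61.0
eef_pos: [644.5, 2.5, 163.9]
force: [-0.3, 0.5, -0.7]
gripper_force: 61.0
eef_pos: [644.8, 2.6, 163.0]
force: [-0.1, 0.0, -0.3]
gripper_force: 61.0
```

```bash
for k in 1; do python3 -m handwheel '[[[0,0,0],[0,0,0.001],1],[[0,0,0],[0,0,0],1]]'|grep -E "eef|force:";python3 -m handwheel '[[[0,0,0],[0,0,0.001],1],[[0,0,0],[0,0,0],1]]'|grep -E "eef|force:";python3 -m handwheel '[[[0,0,0],[0,0,0.001],1],[[0,0,0],[0,0,0],1]]'|grep -E "eef|force:"; done
```

```text
eef_pos: [645.0, 2.6, 162.2]
force: [-0.3, 0.5, 1.1]
gripper_force: 61.2
eef_pos: [645.0, 2.6, 161.9]
force: [-1.4, -0.7, 5.6]
gripper_force: 61.7
eef_pos: [645.1, 2.6, 161.8]
force: [-3.5, -0.4, 11.1]
gripper_force: 62.1
```

Contact: the bridge rests on the bar. Ease off, open and rise.

```bash
python3 -m handwheel '[[[0,0,0],[0,0,-0.002],1],[[0,0,0],[0,0,0],1]]'|grep -E "eef|force:"; python3 -m handwheel '[[[0,0,0],[0,0,0],0.6],[[0,0,0],[0,0,0],0.4],[[0,0,0],[0,0,0],0.2],[[0,0,0],[0,0,0],0],[[0,0,0],[0,0,0],0]]'; python3 -m handwheel '[[[0,0,0],[0,0,0],0],[[0,0,0],[0,0,-0.01],0],[[0,0,0],[0,0,-0.02],0],[[0,0,0],[0,0,-0.03],0],[[0,0,0],[0,0,-0.03],0]]';python3 -m handwheel '[[[0,0,0],[-0.03,0,0],0],[[0,0,0],[-0.04,0,0],0],[[0,0,0],[-0.04,0.02,0],0],[[0,0,0],[-0.03,0.03,0],0],[[0,0,0],[-0.02,0.035,0],0]]';python3 -m handwheel '[[[0,0,0],[-0.0,0.035,0],0],[[0,0,0],[-0.0,0.035,0],0],[[0,0,0],[-0.0,0.035,0],0],[[0,0,0],[-0.0,0.035,0],0],[[0,0,0],[0,0,0],0]]'
python3 -c "
from h import *
st();go([442,-280,130],np.radians(-1.5))
t=grab('top');s=grab('side')
def c(a,x,y,w,h,f): return cv2.resize(a['pixels'][y:y+h,x:x+w,::-1],None,fx=f,fy=f,interpolation=2)
cv2.imwrite('pics/c10.png',np.vstack([np.hstack([c(t,290,150,100,80,4),c(s,235,190,100,80,4)]),c(t,210,215,200,60,4)]))
"
```

```text
eef_pos: [645.1, 2.6, 162.4]
force: [0.1, -0.6, 0.2]
gripper_force: 61.0
clock: 23.13
eef_pos: [644.7, 2.6, 161.6]
tool_rot: [-3.141, 0.001, 0.041]
force: [-0.2, -0.3, 0.2]
width: 84.0
gripper_force: 0.0
clock: 23.55
eef_pos: [644.3, 2.6, 253.0]
tool_rot: [-3.141, 0.002, 0.041]
force: [0.7, 0.7, -0.0]
width: 85.1
gripper_force: 0.0
clock: 23.97
eef_pos: [488.7, -85.7, 252.9]
tool_rot: [-3.142, 0.001, 0.046]
force: [-0.7, -1.8, -0.5]
width: 85.3
gripper_force: 0.0
clock: 24.38
eef_pos: [496.5, -236.0, 252.1]
tool_rot: [3.137, 0.0, 0.03]
force: [0.0, -0.9, -0.4]
width: 85.5
gripper_force: 0.0
{'clock': 24.383, 'qpos': [0.762, 0.507, -0.559, 1.766, 0.325, 0.96, -1.47], 'eef_pos': [496.477, -236.003, 252.08], 'tool_rot': [3.137, 0.0, 0.03], 'force': [0.026, -0.881, -0.423], 'width': 85.46}
shift [-0.0557  0.0418  0.1223]
turn [0.27 0.01 3.21]
```

View pics/c10.png

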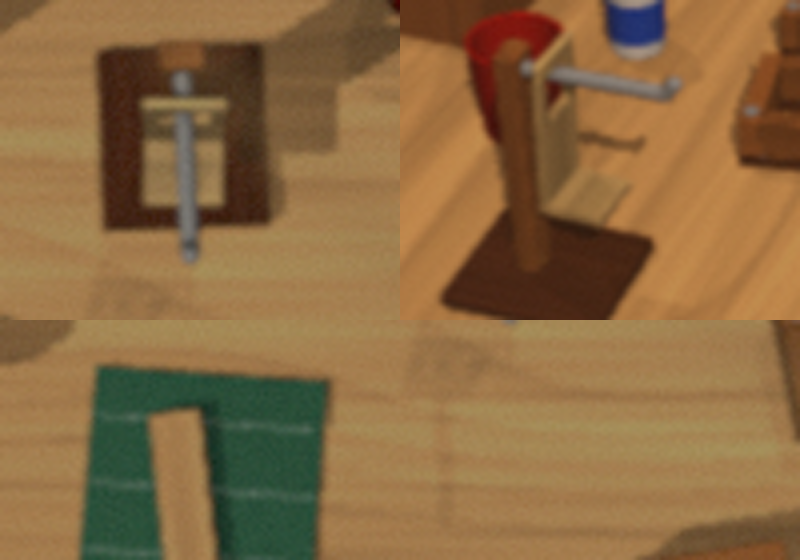

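```bash
python3 -c "
from h import *
s=load('side');t=load('top')
H=lambda x,y,z,a=np.radians(2.5):[644+x*np.cos(a)-y*np.sin(a),2.3+x*np.sin(a)+y*np.cos(a),z]
S=lambda p:((proj(s,p)-[235,190])*4+[400,0]).round(0)
T=lambda p:((proj(t,p)-[290,150])*4).round(0)
for l in (0,0.1):
  c,n=np.cos(l),np.sin(l)
  # shell pt (x,y,z) rel. eye, leaning bottom towards +x
  q=lambda x,y,z,e=0:H(e+x*c-(z-96)*n,y,170+(z-96)*c+x*n)
  print(l,'near top',S(q(-3,22,108)),T(q(-3,22,108)),'far top',S(q(-3,-22,108)),T(q(-3,-22,108)),'heel near',S(q(3,22,0)),'foot near',S(q(-39,22,0)),T(q(-39,22,6)),'foot far',S(q(-39,-22,0)),T(q(-39,-22,6)))
print('eye z', T(q(0,0,108)),'bar',S(H(22,0,165)),T(H(22,0,170)),S(H(-76,0,173)),T(H(-76,0,173)))
P=t['pixels']
for r in range(172,184): print(r,[P[r,c].tolist() for c in (328,333,336,339,344)])
"
```

```text
0 near top [544.  66.] [141. 114.] far top [574.  28.] [226. 110.] heel near [550. 209.] foot near [612. 222.] [147. 214.] foot far [639. 181.] [225. 211.]
0.1 near top [546.  67.] [142. 116.] far top [576.  29.] [226. 112.] heel near [536. 205.] foot near [598. 223.] [147. 199.] foot far [625. 183.] [224. 196.]
eye z [183. 108.] bar [524.  63.] [182.  70.] [673.  80.] [189. 253.]
172 [[69, 37, 18], [84, 70, 62], [105, 99, 92], [69, 49, 32], [74, 49, 29]]
173 [[82, 52, 32], [79, 66, 52], [97, 89, 81], [75, 56, 37], [77, 56, 31]]
174 [[117, 92, 57], [108, 89, 60], [113, 99, 73], [107, 89, 55], [111, 90, 59]]
175 [[155, 129, 84], [151, 130, 84], [151, 130, 85], [149, 127, 81], [149, 122, 77]]
176 [[151, 127, 81], [148, 125, 82], [151, 130, 81], [153, 132, 87], [151, 121, 80]]
177 [[115, 92, 59], [115, 96, 64], [117, 101, 72], [135, 111, 72], [125, 102, 67]]
178 [[94, 78, 50], [106, 92, 69], [101, 92, 82], [132, 106, 68], [99, 80, 51]]
179 [[95, 77, 51], [119, 102, 79], [102, 99, 94], [145, 115, 77], [92, 73, 47]]
180 [[91, 73, 45], [119, 103, 80], [106, 103, 100], [138, 111, 73], [89, 70, 42]]
181 [[91, 74, 47], [103, 88, 71], [112, 110, 104], [106, 87, 57], [94, 74, 47]]
182 [[93, 75, 49], [98, 85, 71], [115, 113, 108], [88, 71, 50], [100, 80, 53]]
183 [[91, 71, 46], [94, 81, 68], [116, 113, 107], [85, 71, 50], [98, 78, 49]]
```

The bridge covers the bar, at rows 175–176 of the top image, so shell_b hangs nested with its eye at hook x ≈ +2. The strip is still on the mat. Now shell_d.

```bash
python3 -m handwheel '[[[0.2,0,3.6],[0,0,0],0],[[0,0,0],[-0.026,0.023,0.02],0],[[0,0,0],[-0.026,0.023,0.038],0],[[0,0,0],[0,0,0.038],0],[[0,0,0],[0,0,0.024],0]]';python3 -m handwheel '[[[0,0,0],[0,0,0],0],[[0,0,0],[0,0,0],0],[[0,0,0],[0,0,0],0]]'; python3 -c "
from h import *
st();go([442,-281,61],np.radians(-2))
t=grab('top')
P=t['pixels'].astype(int)
print(proj(t,[442,-281,84]))
"
```

```text
clock: 24.9
eef_pos: [447.1, -266.6, 137.2]
tool_rot: [-3.137, 0.003, -0.023]
force: [-0.4, 0.8, -0.4]
width: 85.3
gripper_force: 0.0
clock: 25.15
eef_pos: [451.2, -266.0, 140.6]
tool_rot: [-3.138, -0.002, -0.02]
force: [0.1, 1.0, -0.0]
width: 85.3
gripper_force: 0.0
{'clock': 25.15, 'qpos': [0.795, 0.615, -0.47, 1.949, 0.425, 0.675, -1.528], 'eef_pos': [451.219, -265.976, 140.616], 'tool_rot': [-3.138, -0.002, -0.02], 'force': [0.133, 1.042, -0.002], 'width': 85.348}
shift [-0.0091  0.0155  0.0795]
turn [-0.2  -0.12  0.87]
[463.7 275.8]
```

```bash
python3 -m handwheel '[[[-0.2,0,0.8],[-0.009,0.0155,0.02],0],[[0,0,0],[0,0,0.02],0],[[0,0,0],[0,0,0],0],[[0,0,0],[0,0,0],0]]'; python3 -c "
from h import *
st();go([442,-281,61],np.radians(-2))"
```

```text
clock: 25.53
eef_pos: [440.8, -281.8, 99.9]
tool_rot: [-3.141, -0.0, -0.035]
force: [0.8, 0.9, 0.8]
width: 85.3
gripper_force: 0.0
{'clock': 25.533, 'qpos': [0.792, 0.675, -0.417, 1.979, 0.476, 0.584, -1.554], 'eef_pos': [440.777, -281.773, 99.889], 'tool_rot': [-3.141, -0.0, -0.035], 'force': [0.778, 0.898, 0.846], 'width': 85.346}
shift [ 0.0012 -0.0008  0.0389]
turn [-0.02 -0.02 -0.02]
```

```bash
python3 -m handwheel '[[[0,0,0],[0.001,0,0.02],0],[[0,0,0],[0,0,0.016],0],[[0,0,0],[0,0,0.002],0],[[0,0,0],[0,0,0],0]]'|grep -E "eef|force"; python3 -m handwheel '[[[0,0,0],[0,0,0],1],[[0,0,0],[0,0,0],1],[[0,0,0],[0,0,0],1],[[0,0,0],[0,0,0],1],[[0,0,0],[0,0,0],1]]'|grep -E "eef|width|force"; python3 -m handwheel '[[[0,0,0],[0,0,-0.002],1],[[0,0,0],[0,0,-0.01],1],[[0,0,0],[0,0,-0.02],1],[[0,0,0],[0,0,-0.035],1],[[0,0,0],[0,0,-0.04],1]]'; python3 -m handwheel '[[[0,0,0],[0,0,-0.008],1],[[0,0,0],[0,0,0],1],[[0,0,0],[0,0,0],1]]'
python3 -c "
from h import *
st();go([530,-2.8,176],np.radians(2.5))"
```

```text
eef_pos: [441.8, -281.7, 61.8]
force: [0.3, 0.4, 0.1]
gripper_force: 0.0
eef_pos: [442.0, -282.3, 62.1]
force: [-0.4, 0.9, 6.7]
width: 42.4
gripper_force: 59.7
clock: 26.7
eef_pos: [439.6, -281.4, 168.3]
tool_rot: [-3.139, 0.004, -0.035]
force: [0.9, -1.1, 0.2]
width: 41.8
gripper_force: 60.7
clock: 26.95
eef_pos: [440.7, -282.5, 176.3]
tool_rot: [3.141, 0.0, -0.036]
force: [-0.4, -1.3, -0.7]
width: 42.5
gripper_force: 60.7
{'clock': 26.95, 'qpos': [0.856, 0.564, -0.504, 1.918, 0.387, 0.756, -1.476], 'eef_pos': [440.69, -282.52, 176.332], 'tool_rot': [3.141, 0.0, -0.036], 'force': [-0.374, -1.27, -0.675], 'width': 42.477}
shift [ 7.910e-02 -2.828e-01  2.000e-04]
turn [ 0.02  0.01 -4.59]
```

```bash
python3 -m handwheel '[[[0,0,-4.6],[0,-0.02,0],1],[[0,0,0],[0.013,-0.035,0],1],[[0,0,0],[0.013,-0.035,0],1],[[0,0,0],[0.013,-0.035,0],1],[[0,0,0],[0.013,-0.035,0],1]]';  python3 -m handwheel '[[[0,0,0],[0.013,-0.035,0],1],[[0,0,0],[0.013,-0.035,0],1],[[0,0,0],[0.013,-0.03,0],1],[[0,0,0],[0.008,-0.014,0],1],[[0,0,0],[0,0,0],1]]'
python3 -m handwheel '[[[0,0,0],[0,0,0],1],[[0,0,0],[0,0,0],1]]' >/dev/null
python3 -c "
from h import *
st();go([530,-2.8,176],np.radians(2.5))
t=grab('top');s=grab('side')
f=lambda p:(proj(s,p)-[235,180])*5
q=ctrl.read_state()['eef_pos']
for H in(76,92):
  b=q[2]-62.1+8
  print(H,'heel',f([q[0]+3,q[1]+22,b]),'foot',f([q[0]-39,q[1]+22,b]),'foot far',f([q[0]-39,q[1]-22,b]),'topfar',f([q[0]-3,q[1]-22,b+H]),'win low near',f([q[0]-3,q[1]+14,b+H-44]),'win up far',f([q[0]-3,q[1]-14,b+H-12]))
cv2.imwrite('pics/c11.png',cv2.resize(s['pixels'][180:280,235:335,::-1],None,fx=5,fy=5,interpolation=2))
"
```

```text
clock: 27.37
eef_pos: [486.2, -118.5, 174.1]
tool_rot: [-3.14, 0.004, 0.044]
force: [0.4, -0.2, -0.8]
width: 41.9
gripper_force: 60.7
clock: 27.78
eef_pos: [529.8, 1.4, 174.6]
tool_rot: [-3.138, 0.002, 0.052]
force: [0.1, 0.1, -0.2]
width: 42.0
gripper_force: 60.7
{'clock': 27.95, 'qpos': [0.294, 0.575, -0.504, 1.904, 0.389, 0.765, -1.956], 'eef_pos': [527.907, -5.439, 174.532], 'tool_rot': [3.141, 0.004, 0.043], 'force': [0.193, 0.39, -0.578], 'width': 42.184}
shift [ 0.0022 -0.0025 -0.0015]
turn [ 0.03  0.25 -0.01]
76 heel [402.5 274.5] foot [484.5 293.5] foot far [518. 242.] topfar [445.5  95.5] win low near [418.5 213. ] win up far [440.  125.5]
92 heel [402.5 274.5] foot [484.5 293.5] foot far [518. 242.] topfar [445.   66.5] win low near [417.5 185. ] win up far [439.  97.]
```

View pics/c11.png

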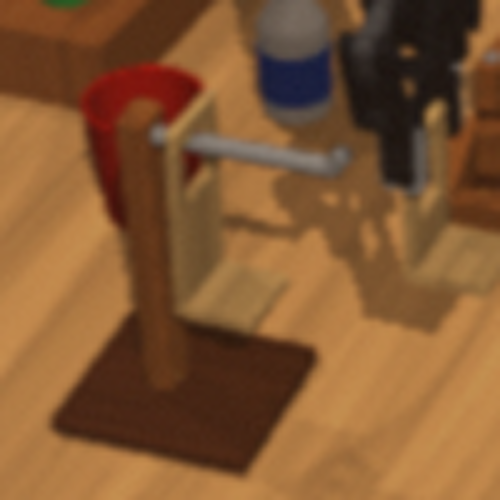

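The shell's top far corner at about (438,100) confirms shell_d. shell_b hangs well. Insert.

```bash
python3 -m handwheel '[[[0,0.2,0],[0.002,-0.0025,-0.001],1],[[0,0,0],[0,0,0],1],[[0,0,0],[0.012,0,0],1],[[0,0,0],[0.012,0,0],1],[[0,0,0],[0.012,0,0],1]]'; python3 -m handwheel '[[[0,0,0],[0.012,0,0],1],[[0,0,0],[0.012,0,0],1],[[0,0,0],[0.012,0,0],1],[[0,0,0],[0,0,0],1],[[0,0,0],[0,0,0],1]]'; python3 -c "
from h import *
st();go([627,1.6,161],np.radians(2.5))"
```

```text
clock: 28.47
eef_pos: [567.6, -0.5, 177.3]
tool_rot: [-3.141, -0.003, 0.044]
force: [-0.7, 1.0, -0.3]
width: 42.0
gripper_force: 60.7
clock: 28.88
eef_pos: [603.0, 1.4, 177.0]
tool_rot: [-3.141, -0.002, 0.044]
force: [-0.3, 0.2, -0.4]
width: 42.3
gripper_force: 60.7
{'clock': 28.883, 'qpos': [0.257, 0.664, -0.496, 1.703, 0.393, 0.873, -1.932], 'eef_pos': [602.969, 1.393, 176.99], 'tool_rot': [-3.141, -0.002, 0.044], 'force': [-0.288, 0.184, -0.402], 'width': 42.32}
shift [0.024  0.0009 0.016 ]
turn [-0.04 -0.14  0.  ]
```

```bash
python3 -m handwheel '[[[0,0,0],[0.012,0.001,0],1],[[0,0,0],[0.011,0,0],1],[[0,0,0],[0,0,0],1],[[0,0,0],[0,0,0.005],1],[[0,0,0],[0,0,0.005],1]]'; python3 -m handwheel '[[[0,0,0],[0,0,0.003],1],[[0,0,0],[0,0,0.0],1],[[0,0,0],[0,0,0],1]]';python3 -m handwheel '[[[0,0,0],[0,0,0.001],1],[[0,0,0],[0,0,0],1]]'|grep -E "eef|force:";python3 -m handwheel '[[[0,0,0],[0,0,0.001],1],[[0,0,0],[0,0,0],1]]'|grep -E "eef|force:"
```

```text
clock: 29.3
eef_pos: [625.1, 1.6, 167.0]
tool_rot: [-3.141, -0.002, 0.044]
force: [-0.1, -0.2, -0.3]
width: 42.1
gripper_force: 60.7
clock: 29.55
eef_pos: [625.6, 1.7, 163.9]
tool_rot: [-3.141, -0.002, 0.045]
force: [-1.0, 0.1, -0.3]
width: 42.4
gripper_force: 60.7
eef_pos: [626.2, 1.7, 163.3]
force: [0.5, -0.2, -0.0]
gripper_force: 60.7
eef_pos: [626.2, 1.8, 162.2]
force: [0.0, -0.7, -0.8]
gripper_force: 60.7
```

```bash
python3 -m handwheel '[[[0,0,0],[0,0,0.001],1],[[0,0,0],[0,0,0],1]]'|grep -E "eef|force:";python3 -m handwheel '[[[0,0,0],[0,0,0.001],1],[[0,0,0],[0,0,0],1]]'|grep -E "eef|force:";python3 -m handwheel '[[[0,0,0],[0,0,0.001],1],[[0,0,0],[0,0,0],1]]'|grep -E "eef|force:"
```

```text
eef_pos: [626.2, 1.7, 161.1]
force: [-0.4, -0.3, -0.4]
gripper_force: 60.7
eef_pos: [626.2, 1.7, 160.1]
force: [0.1, 0.1, -0.7]
gripper_force: 60.7
eef_pos: [626.4, 1.8, 159.6]
force: [-1.0, -0.2, 2.2]
gripper_force: 61.1
```

Contact as predicted. Release and rise.

```bash
python3 -m handwheel '[[[0,0,0],[0,0,0],0.6],[[0,0,0],[0,0,0],0.4],[[0,0,0],[0,0,0],0.2],[[0,0,0],[0,0,0],0],[[0,0,0],[0,0,0],0]]'|grep -E "eef|force:|width"; python3 -m handwheel '[[[0,0,0],[0,0,0],0],[[0,0,0],[0,0,-0.01],0],[[0,0,0],[0,0,-0.02],0],[[0,0,0],[0,0,-0.03],0],[[0,0,0],[0,0,-0.03],0]]'|grep eef;python3 -m handwheel '[[[0,0,0],[-0.03,0,0],0],[[0,0,0],[-0.04,0,0],0],[[0,0,0],[-0.04,0.03,0],0],[[0,0,0],[-0.03,0.035,0],0],[[0,0,0],[-0.02,0.035,0],0]]'|grep eef;python3 -m handwheel '[[[0,0,0],[-0.0,0.035,0],0],[[0,0,0],[-0.0,0.035,0],0],[[0,0,0],[-0.0,0.035,0],0],[[0,0,0],[-0.0,0.035,0],0],[[0,0,0],[0,0,0],0]]'|grep eef
python3 -m handwheel '[[[0,0,0],[0,0,0],0],[[0,0,0],[0,0,0],0],[[0,0,0],[0,0,0],0],[[0,0,0],[0,0,0],0],[[0,0,0],[0,0,0],0]]'|grep clock
python3 -c "
from h import *
t=grab('top','topE.png');s=grab('side','sideE.png')
P=t['pixels'].astype(int)
print('hook cols L / bar / R')
for r in range(164,206,1): print(r,P[r,329:333].mean(0).round().astype(int),P[r,336],P[r,341:345].mean(0).round().astype(int))
a=np.radians(2.5);H=lambda x,y,z:[644+x*np.cos(a)-y*np.sin(a),2.3+x*np.sin(a)+y*np.cos(a),z]
for x in(2.5,-10,-18,-25):print(x,proj(t,H(x,0,182)))
# strip: wood pixels in green mat
hsv=cv2.cvtColor(t['pixels'],cv2.COLOR_RGB2HSV)[225:325,225:295]
m=((hsv[...,0]>8)&(hsv[...,0]<25)&(hsv[...,2]>120)).astype(np.uint8)
n,l,st_,c=cv2.connectedComponentsWithStats(m);
for k in range(1,n):
  if st_[k,4]>150:print('strip?',st_[k],c[k]+[225,225],px(t,*(c[k]+[225,225]),16))
print('mat',[448,182])
"
```

```text
eef_pos: [626.2, 1.7, 159.1]
force: [-0.7, -0.1, 0.7]
width: 84.5
gripper_force: 0.0
eef_pos: [625.5, 1.7, 250.3]
eef_pos: [477.3, -96.0, 249.8]
eef_pos: [485.1, -245.4, 249.0]
clock: 32.47
hook cols L / bar / R
164 [112  72  41] [132  86  48] [86 56 33]
165 [111  70  37] [131  83  45] [85 58 33]
166 [105  67  35] [122  79  46] [86 58 34]
167 [93 60 34] [103  76  55] [84 56 35]
168 [81 52 28] [103  94  85] [80 55 32]
169 [76 50 31] [110 102  95] [77 51 32]
170 [78 51 30] [114 110 100] [75 53 32]
171 [76 48 29] [112 106  97] [74 51 31]
172 [74 46 26] [103  99  92] [72 49 29]
173 [80 53 30] [96 88 78] [76 56 33]
174 [114  92  57] [117 102  76] [110  89  57]
175 [154 128  82] [152 132  87] [150 127  82]
176 [150 128  81] [149 127  81] [151 126  82]
177 [116  98  62] [122 104  74] [128 104  66]
178 [100  81  52] [101  92  81] [108  86  56]
179 [113  91  59] [101  98  95] [99 80 52]
180 [120  96  63] [109 106  99] [88 70 45]
181 [102  82  52] [112 110 106] [77 62 38]
182 [89 71 46] [103 103  98] [76 59 37]
183 [90 73 47] [97 91 81] [88 72 46]
184 [117  99  64] [118 100  76] [124 100  66]

[... 499 characters left out ...]
2  78]
196 [148 120  78] [121 119 116] [144 116  76]
197 [141 114  74] [119 118 114] [141 114  74]
198 [143 114  75] [121 119 116] [144 116  74]
199 [146 118  75] [123 121 115] [150 120  79]
200 [146 117  75] [119 116 110] [153 123  79]
201 [148 120  77] [122 117 111] [154 125  82]
202 [151 122  78] [126 122 115] [155 124  82]
203 [149 119  78] [121 120 114] [158 127  82]
204 [152 122  78] [121 120 113] [160 130  84]
205 [154 124  80] [121 118 113] [162 130  84]
2.5 [335.8 175.3]
-10 [336.  181.2]
-18 [336.2 185. ]
-25 [336.3 188.3]
strip? [   0    0   70  100 1346] [262.33060921 273.0936107 ] [449.7 174. ]
strip? [ 23  13  20  72 922] [257.08785249 273.69956616] [448.2 186.3]
mat [448, 182]
```

```bash
python3 -c "
from h import *
print(ctrl.finish_job())"
```

```text
the job is handed in; nothing more can be done
None
```

The job is handed in: the gauge reading was taken with the shells still in their moulds and the strip is back on the green mat. Only shell_b and shell_d were present, and they hang nested on the hook, longest nearest the post and about 21 mm apart. The system returned no verdict.

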